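# Clear the key machine and rack the screwdrivers

## Robot

A 6-joint arm with a two-finger parallel gripper is mounted at the origin on the work surface. World frame = base frame: x ahead of the robot, y to its left, z up, the work surface at z = 0. Lengths are in m, angles in rad, forces in N, time in s.
With the tool pointing down it reaches from about 0.3 to 0.875 m from the base axis. Payload 6.4 kg.
Tool frame: the origin (TCP) lies on the centre line of the jaws, within the pads' length; the fingertips stand 8 mm ahead of it and the grasp point (between the pads) lies 11 mm behind it; z points along the fingers, y is the line along which they close (so a half turn about z gives the same grasp; the last joint's range is limited). The gripper opens to 85 mm and grips with 20 to 120 N. Pads are 22 mm wide; open, the fingers measure 114 mm over their backs; the gripper's body (76 mm by 85 mm) begins 54 mm behind the grasp point. The pads swing forward as they close: fully open they stand 13 mm farther back than shut.
Start: joints at [-1.315, 0.181, 1.607, -0, 1.354, -0.206], TCP at [0.256, -0.515, 0.239] pointing down, gripper open.
Joint ranges: [-2.99, 2.99], [-0.89, 2.07], [0.3, 2.58], [-1.14, 4.28], [0, 2.63], [-3.12, 3.12]. Speed limits (rad/s): [2.57, 2.57, 3.01, 3.14, 3.14, 3.14].

## Interface

Orientations are given as a unit quaternion [w, x, y, z].
In Python, from bench import ctrl gives the robot as it stands.
- The arm moves only by the shell command python3 -m handwheel 'ROWS' [OPENING]. ROWS is JSON, a list that holds one entry, the list of rows, each a list of 4 numbers: the shift along the tool's x, y, z each as a share of 20 cm, from -1 to 1, then the turn about the tool's z as a share of 1.5 rad, from -1 to 1. In form: [[[x, y, z, twist], ...]]. A call has 1 to 10 rows; each row is the pose to reach, as a shift and turn from the pose commanded when the call began, along the tool's axes at that moment; what a row does not reach only later rows make up. A row lasts 1/8 s, in which the tool goes at most 62.5 mm and 10.7 degrees, less where a joint would pass 70% of its speed; a pose out of reach is approached as far as the arm can. A call with a number of a shift or a turn outside -1 to 1 is refused whole. A call with a gripper value outside its range is refused whole. OPENING is the finger opening in mm, from 0 to 85.4, set as the call begins (- or left out, the last holds). The fingers move at their own pace and stop on an object; the grip force is fixed at half the most. Time passes only in rows, so rows that repeat a pose let the fingers close. It gives the time, the measured TCP pose, the force, the opening and the grip force at its end, in the units of the state.
- ctrl.get_obs(): the state, without advancing time (a new reading comes with each control period).
- ctrl.camera(name): name is "side" or "top"; returns a dict with "color" (400x640x3 uint8, red, green, blue), "range_z" (400x640 float32, m along the optical axis (not along the pixel's ray), 0 where there is no reading), "K" (3x3 intrinsics, pixels), "distortion" ([k1, k2, p1, p2, k3] as OpenCV has them; the pictures are not rectified), "pose" (4x4, takes a point from camera to world coordinates). Camera axes: x right, y down, z forward; pixel columns grow to the right and rows downward; lengths in m; the calibration is good to about 2 mm. A picture is of the moment at which its call begins.
- ctrl.hand_in(): hands the job in; it is judged then, once.
The state is a dict: "time_s": time; "q": joint angles; "dq": joint speeds; "joint_efforts": joint torques, N m; "eef_pos": TCP position; "eef_rot": TCP orientation; "wrist_force": force on the tool from outside, world axes, zero at the start; "torque": the same for the moment, N m; "opening": opening from 0.0 (shut) to 1.0 (fully open); "grasp_force": force on a finger pad.
Only numpy, scipy, OpenCV 4.12 (cv2) and the standard library are available. Lean on these libraries where they do the work, as an engineer would, in place of code of your own. Each camera call takes 0.05 s, during which the arm holds its last target. There are 200 camera calls.

## Task

Make the key-cutting machine ready for use again: first press the red emergency stop until it latches, then take every screwdriver off the machine's bed and lay each one in its own empty lane of the sloping rack, handle end low towards the robot, handle in the front notch and shank in the rear notch; any driver that was already in the rack must also be lying properly in a lane at the end. Only when the bed is clear lower the blue guard fully, and last of all twist the emergency stop clockwise so that it springs back up. Do not disturb the other things on the bench.

Things in the scene. Friction and masses are not known exactly. Their poses are not given: they have to be found in the camera images.
- driver_red: red-handled screwdriver, 190 mm long: square handle 28 x 28 x 100 mm (roll is free), then a round steel shank 8 mm thick, 90 mm long; 0.125 kg. Origin on its axis at the best grip point, near the balance: handle spans x -65 to +35 mm, shank +35 to +125 mm; +x points to the tip. Starts on the machine's bed, handle towards the robot, axis 22 mm above the bench; may be absent
- driver_green: green-handled screwdriver, 190 mm long: square handle 28 x 28 x 100 mm (roll is free), then a round steel shank 8 mm thick, 90 mm long; 0.125 kg. Origin on its axis at the best grip point, near the balance: handle spans x -65 to +35 mm, shank +35 to +125 mm; +x points to the tip. Starts on the machine's bed, handle towards the robot, axis 22 mm above the bench; may be absent
- driver_blue: blue-handled screwdriver, 190 mm long: square handle 28 x 28 x 100 mm (roll is free), then a round steel shank 8 mm thick, 90 mm long; 0.125 kg. Origin on its axis at the best grip point, near the balance: handle spans x -65 to +35 mm, shank +35 to +125 mm; +x points to the tip. Starts on the machine's bed, handle towards the robot, axis 22 mm above the bench; may be absent
- driver_orange: orange-handled screwdriver, 190 mm long: square handle 28 x 28 x 100 mm (roll is free), then a round steel shank 8 mm thick, 90 mm long; 0.125 kg. Origin on its axis at the best grip point, near the balance: handle spans x -65 to +35 mm, shank +35 to +125 mm; +x points to the tip. Starts on the machine's bed, handle towards the robot, axis 22 mm above the bench; may be absent
- parked_a: Black and grey screwdriver, 190 mm long: square handle 28 x 28 x 100 mm (roll is free), then a round steel shank 8 mm thick, 90 mm long; 0.125 kg. Origin on its axis at the best grip point, near the balance: handle spans x -65 to +35 mm, shank +35 to +125 mm; +x points to the tip. If present (one of three is) it lies in lane 0 of the rack from the start
- parked_b: Black and grey screwdriver, 190 mm long: square handle 28 x 28 x 100 mm (roll is free), then a round steel shank 8 mm thick, 90 mm long; 0.125 kg. Origin on its axis at the best grip point, near the balance: handle spans x -65 to +35 mm, shank +35 to +125 mm; +x points to the tip. If present (one of three is) it lies in lane 2 of the rack from the start
- parked_c: Black and grey screwdriver, 190 mm long: square handle 28 x 28 x 100 mm (roll is free), then a round steel shank 8 mm thick, 90 mm long; 0.125 kg. Origin on its axis at the best grip point, near the balance: handle spans x -65 to +35 mm, shank +35 to +125 mm; +x points to the tip. If present (one of three is) it lies in lane 4 of the rack from the start
- rack_bed: Sloping bed of the screwdriver rack, fixed: +x up the slope (20 degrees, away from the robot), y across, z square to it. Origin 95 mm above the bench, where the origin of a driver seated in the middle lane lies. Five lanes: y = -144 (lane 0), -72, 0, 72, 144 mm (lane 4). Seated: driver origin at x = 0 (24 mm either way will do), z = 0, axis along x. Deck at z = -38 mm
- front_notch (a point): Middle of the notch floor of the middle lane in the front plate, at rack_bed x = -42, z = -14 mm. The plate is steel, 6 mm thick, upright on the bed; it carries the handles in flat-bottomed notches 33 mm wide at the floor, 45 mm at the mouth, 16 mm deep, one per lane. A red end stop bar crosses the rack at rack_bed x = -92 mm, top at z = -6 mm
- rear_notch (a point): The same in the rear plate, at rack_bed x = +80, z = -4 mm. It carries the shanks in V notches 10 mm wide at the floor, 44 mm at the mouth, 17 mm deep, one per lane; 6 mm thick. Red cheeks close the rack at y = -173 and +173 mm
- machine: Grey key-cutting machine, fixed. Origin at bench level under the middle of its flat aluminium bed (280 mm along x, 320 mm along y, 8 mm thick, no side walls); its housing, 210 mm high with a screen on top, begins 155 mm behind the origin (+x)
- guard (a joint): Opening angle of the blue see-through guard: 0 = fully down, about 1.5 to 1.75 rad at the start (standing up behind the bed). Stiff hinge: it stays where it is left; moving it takes up to about 6 N at the handle
- guard_hinge (a point): Middle of the guard's hinge line (along the machine's y), 140 mm behind the machine's origin and 100 mm above the bench
- guard_handle (a point): Middle of the guard's black T-handle: a bar along y, 50 mm long, 16 mm thick, ends free, on an 18 mm wide stem, 30 mm off the guard. Gripped across its ends it pivots between the fingers as it follows its arc (238 mm radius) about guard_hinge. Guard down: 236 mm in front of the hinge line and 30 mm below it, 70 mm above the bench; open: up to 335 mm above the bench
- stop_station: Yellow emergency stop box, fixed to the bench, 70 x 70 mm and 50 mm high, origin under its middle, with a red mushroom button on top
- stop_top (a point): Centre of the top of the red mushroom head (40 mm across, 16 mm thick, vertical sides); 83 mm above the bench when up, 76 mm when latched
- stop_button (a joint): How far the mushroom button is down (m): 0 = up, about 0.0077 = latched, 0.0105 = its end stop. Pressing takes up to about 8 N; it must go down to the end stop to latch, and then stays down until twisted
- stop_head (a joint): Turn of the mushroom head (rad), positive clockwise seen from above; a weak spring returns it to 0, stop at 1.0. Turned by more than 0.55 the latch lets go and the button springs up as soon as the head is released
- brush: Bystander: yellow-handled brush lying on the bench
- padlock: Bystander: brass padlock lying on the bench
- tape_measure: Bystander: yellow tape measure
- oil_bottle: Bystander: amber oil bottle, 130 mm high
- key_box: Bystander: blue open box of key blanks, 130 x 170 mm, 45 mm high
Things that resemble listed ones, but are neither listed nor needed, are in the scene too. There is more than one size of the stop_station; the job needs the middle-sized.

How it is judged:
On the way, in this order (a step that is already met when the one before it is completed fails the run):
1. the emergency stop is pressed and latched down (value of joint stop_button above 0.006 m), for 0.5 s.
2. every screwdriver lies in a lane of the rack, the stop still latched (x of driver_red in the frame of rack_bed between -0.024 and 0.024 m and z of driver_red in the frame of rack_bed between -0.005 and 0.005 m and (y of driver_red in the frame of rack_bed between -0.152 and -0.136 m or y of driver_red in the frame of rack_bed between -0.08 and -0.064 m or y of driver_red in the frame of rack_bed between -0.008 and 0.008 m or y of driver_red in the frame of rack_bed between 0.064 and 0.08 m or y of driver_red in the frame of rack_bed between 0.136 and 0.152 m) and angle between the x axis of each of driver_red, driver_green, driver_blue, driver_orange and the x axis of rack_bed, either way round below 0.08 rad and angle between each of driver_red, driver_green, driver_blue, driver_orange's own x axis and vertical below 1.45 rad and x of driver_green in the frame of rack_bed between -0.024 and 0.024 m and z of driver_green in the frame of rack_bed between -0.005 and 0.005 m and (y of driver_green in the frame of rack_bed between -0.152 and -0.136 m or y of driver_green in the frame of rack_bed between -0.08 and -0.064 m or y of driver_green in the frame of rack_bed between -0.008 and 0.008 m or y of driver_green in the frame of rack_bed between 0.064 and 0.08 m or y of driver_green in the frame of rack_bed between 0.136 and 0.152 m) and x of driver_blue in the frame of rack_bed between -0.024 and 0.024 m and z of driver_blue in the frame of rack_bed between -0.005 and 0.005 m and (y of driver_blue in the frame of rack_bed between -0.152 and -0.136 m or y of driver_blue in the frame of rack_bed between -0.08 and -0.064 m or y of driver_blue in the frame of rack_bed between -0.008 and 0.008 m or y of driver_blue in the frame of rack_bed between 0.064 and 0.08 m or y of driver_blue in the frame of rack_bed between 0.136 and 0.152 m) and x of driver_orange in the frame of rack_bed between -0.024 and 0.024 m and z of driver_orange in the frame of rack_bed between -0.005 and 0.005 m and (y of driver_orange in the frame of rack_bed between -0.152 and -0.136 m or y of driver_orange in the frame of rack_bed between -0.08 and -0.064 m or y of driver_orange in the frame of rack_bed between -0.008 and 0.008 m or y of driver_orange in the frame of rack_bed between 0.064 and 0.08 m or y of driver_orange in the frame of rack_bed between 0.136 and 0.152 m) and linear speed of each of driver_red, driver_green, driver_blue, driver_orange below 0.02 m/s and value of joint stop_button above 0.006 m), for 0.3 s.
3. the guard is fully down, the stop still latched (value of joint guard below 0.05 rad and value of joint stop_button above 0.006 m), for 0.2 s.
4. the stop is twisted and has sprung back up (value of joint stop_button below 0.002 m), for 0.2 s.
At the end, for the whole second after the job is handed in: Every driver, parked one too, at rest in a lane: origin within 24 mm along, 8 mm across and 5 mm square to the slope of the lane point, axis within 0.08 rad of the slope, tip uphill; guard down (under 0.05 rad); emergency stop up (under 2 mm) (x of driver_red in the frame of rack_bed between -0.024 and 0.024 m and z of driver_red in the frame of rack_bed between -0.005 and 0.005 m and (y of driver_red in the frame of rack_bed between -0.152 and -0.136 m or y of driver_red in the frame of rack_bed between -0.08 and -0.064 m or y of driver_red in the frame of rack_bed between -0.008 and 0.008 m or y of driver_red in the frame of rack_bed between 0.064 and 0.08 m or y of driver_red in the frame of rack_bed between 0.136 and 0.152 m) and angle between the x axis of each of driver_red, driver_green, driver_blue, driver_orange, parked_a, parked_b, parked_c and the x axis of rack_bed, either way round below 0.08 rad and angle between each of driver_red, driver_green, driver_blue, driver_orange, parked_a, parked_b, parked_c's own x axis and vertical below 1.45 rad and x of driver_green in the frame of rack_bed between -0.024 and 0.024 m and z of driver_green in the frame of rack_bed between -0.005 and 0.005 m and (y of driver_green in the frame of rack_bed between -0.152 and -0.136 m or y of driver_green in the frame of rack_bed between -0.08 and -0.064 m or y of driver_green in the frame of rack_bed between -0.008 and 0.008 m or y of driver_green in the frame of rack_bed between 0.064 and 0.08 m or y of driver_green in the frame of rack_bed between 0.136 and 0.152 m) and x of driver_blue in the frame of rack_bed between -0.024 and 0.024 m and z of driver_blue in the frame of rack_bed between -0.005 and 0.005 m and (y of driver_blue in the frame of rack_bed between -0.152 and -0.136 m or y of driver_blue in the frame of rack_bed between -0.08 and -0.064 m or y of driver_blue in the frame of rack_bed between -0.008 and 0.008 m or y of driver_blue in the frame of rack_bed between 0.064 and 0.08 m or y of driver_blue in the frame of rack_bed between 0.136 and 0.152 m) and x of driver_orange in the frame of rack_bed between -0.024 and 0.024 m and z of driver_orange in the frame of rack_bed between -0.005 and 0.005 m and (y of driver_orange in the frame of rack_bed between -0.152 and -0.136 m or y of driver_orange in the frame of rack_bed between -0.08 and -0.064 m or y of driver_orange in the frame of rack_bed between -0.008 and 0.008 m or y of driver_orange in the frame of rack_bed between 0.064 and 0.08 m or y of driver_orange in the frame of rack_bed between 0.136 and 0.152 m) and x of parked_a in the frame of rack_bed between -0.024 and 0.024 m and z of parked_a in the frame of rack_bed between -0.005 and 0.005 m and (y of parked_a in the frame of rack_bed between -0.152 and -0.136 m or y of parked_a in the frame of rack_bed between -0.08 and -0.064 m or y of parked_a in the frame of rack_bed between -0.008 and 0.008 m or y of parked_a in the frame of rack_bed between 0.064 and 0.08 m or y of parked_a in the frame of rack_bed between 0.136 and 0.152 m) and x of parked_b in the frame of rack_bed between -0.024 and 0.024 m and z of parked_b in the frame of rack_bed between -0.005 and 0.005 m and (y of parked_b in the frame of rack_bed between -0.152 and -0.136 m or y of parked_b in the frame of rack_bed between -0.08 and -0.064 m or y of parked_b in the frame of rack_bed between -0.008 and 0.008 m or y of parked_b in the frame of rack_bed between 0.064 and 0.08 m or y of parked_b in the frame of rack_bed between 0.136 and 0.152 m) and x of parked_c in the frame of rack_bed between -0.024 and 0.024 m and z of parked_c in the frame of rack_bed between -0.005 and 0.005 m and (y of parked_c in the frame of rack_bed between -0.152 and -0.136 m or y of parked_c in the frame of rack_bed between -0.08 and -0.064 m or y of parked_c in the frame of rack_bed between -0.008 and 0.008 m or y of parked_c in the frame of rack_bed between 0.064 and 0.08 m or y of parked_c in the frame of rack_bed between 0.136 and 0.152 m) and linear speed of each of driver_red, driver_green, driver_blue, driver_orange, parked_a, parked_b, parked_c below 0.02 m/s and value of joint guard below 0.05 rad and value of joint stop_button below 0.002 m); the robot touches nothing.
It fails at once if the brush is pushed more than 6 cm (distance of brush from where it was at the start of the episode above 0.06 m).
It fails at once if the padlock is pushed more than 6 cm (distance of padlock from where it was at the start of the episode above 0.06 m).
It fails at once if the tape measure is pushed more than 6 cm (distance of tape_measure from where it was at the start of the episode above 0.06 m).
It fails at once if the oil bottle is pushed more than 6 cm (distance of oil_bottle from where it was at the start of the episode above 0.06 m).
It fails at once if the key box is pushed more than 6 cm (distance of key_box from where it was at the start of the episode above 0.06 m).
Of driver_red, driver_green, driver_blue, driver_orange only 3 to 4 are there at a start; the rules pass over those that are not, and their reading is None.
Of parked_a, parked_b, parked_c only 1 to 1 are there at a start; the rules pass over those that are not, and their reading is None.
At some moment in a run one of driver_red, driver_green, driver_blue, driver_orange may be knocked a few centimetres aside while the robot is not near it.
Once in a run the grip may slacken for a moment while it holds something.
It also fails if it takes over 210 s, if anything falls off the work surface, if the arm or the gripper's body presses on something with over 40 N, if the wrist force passes 120 N, or if a joint passes its speed limit or range.

## Working session

There is one attempt and no reset: what is moved stays moved. The work goes in short steps, Python scripts to look and compute and a shell command to move; the robot and the scene stay as the last step left them, time stands still between calls to the robot, and variables do not carry over. Pictures are saved under pics/ and viewed, at most 14 in all, crops included, and the job is handed in when it is done.

```bash
ls; mkdir -p pics; cat > h.py <<'E'
import numpy as np, cv2
from bench import ctrl
def snap(n):
    c=ctrl.camera(n); return c
def pts(c):
    h,w=c['range_z'].shape
    u,v=np.meshgrid(np.arange(w),np.arange(h))
    p=cv2.undistortPoints(np.stack([u,v],-1).reshape(-1,1,2).astype(np.float32),c['K'],np.array(c['distortion'])).reshape(h,w,2)
    z=c['range_z']
    P=np.dstack([p[...,0]*z,p[...,1]*z,z])
    T=np.array(c['pose']); return P@T[:3,:3].T+T[:3,3]
E
python3 - <<'E'
from h import *
for n in ('top','side'):
    c=snap(n); cv2.imwrite(f'pics/{n}0.png',c['color'][...,::-1]); np.savez(f'{n}0.npz',**c)
    print(n,np.round(c['pose'],3).tolist(),np.round(c['K'],1).tolist(),(c['range_z']==0).mean())
o=ctrl.get_obs();print(o)
E
```

```text
pics
top [[-0.029, -0.993, 0.114, 0.354], [-0.999, 0.027, -0.017, -0.039], [0.014, -0.114, -0.993, 1.33], [0.0, 0.0, 0.0, 1.0]] [[382.8, 0.0, 317.7], [0.0, 382.8, 201.0], [0.0, 0.0, 1.0]] 0.00415234375
side [[0.878, -0.371, 0.304, -0.018], [-0.479, -0.656, 0.583, -1.029], [-0.017, -0.657, -0.753, 1.359], [0.0, 0.0, 0.0, 1.0]] [[505.0, 0.0, 316.0], [0.0, 505.0, 197.7], [0.0, 0.0, 1.0]] 0.00395703125
{'time_s': 0.1, 'q': array([-1.31534415e+00,  1.81474761e-01,  1.60788201e+00,  1.42480067e-05,
        1.35379260e+00, -2.06275917e-01]), 'dq': array([-0.00124024,  0.00118592, -0.00406   , -0.00028661, -0.00082271,
        0.0001464 ]), 'joint_efforts': array([ 2.20659631e-04, -4.45873082e+01, -3.52238345e+01, -2.12201412e-04,
        4.11590692e-03, -4.00699003e-05]), 'eef_pos': array([ 0.25607124, -0.51430929,  0.23848229]), 'eef_rot': array([-7.78295050e-04,  9.73469106e-01,  2.28817162e-01, -1.21828451e-05]), 'wrist_force': array([-0.2885739 ,  0.48918015, -0.1465778 ]), 'torque': array([-0.02694837,  0.04005252,  0.02740742]), 'grasp_force': 0.0, 'opening': 1.002151239351063}
```

View pics/top0.png

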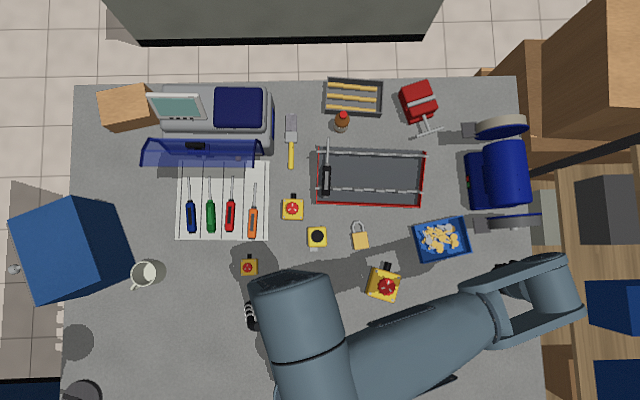

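View pics/side0.png

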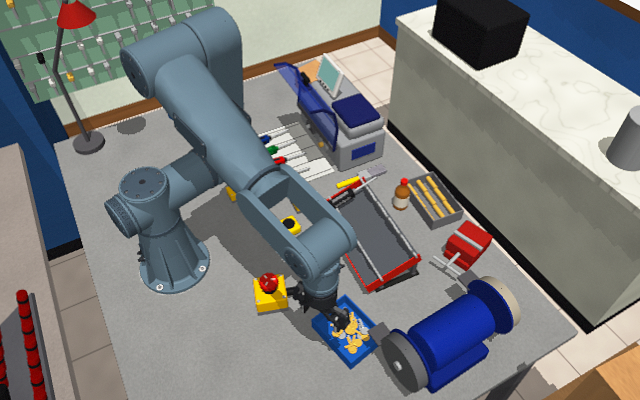

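Top view: the parked driver is in lane 4 (326,170) and four drivers are on the bed (192–252, 215). There are three red stops, at (248,267) small, (292,208) middle and (385,285) large. Next I measure them.

```bash
cat >> h.py <<'E'
from scipy.spatial.transform import Rotation as R
def hsv(c): return cv2.cvtColor(np.ascontiguousarray(c['color']),cv2.COLOR_RGB2HSV)
def mask(H,lo,hi): return cv2.inRange(H,np.array(lo),np.array(hi))>0
RANGES={'blue':((105,150,40),(125,255,255)),'green':((45,120,40),(80,255,255)),'red':((0,150,60),(5,255,255)),'orange':((8,150,90),(17,255,255)),}
def box(c,r0,r1,c0,c1):
    m=np.zeros(c['range_z'].shape,bool); m[r0:r1,c0:c1]=1; return m
def axis(p):
    m=p[:,:2].mean(0); u,s,v=np.linalg.svd(p[:,:2]-m,full_matrices=False); d=v[0]; d=d*np.sign(d[0]); return m,d
E
python3 - <<'E'
from h import *
np.set_printoptions(precision=4,suppress=True)
c=dict(np.load('top0.npz')); P=pts(c); H=hsv(c)
def blobs(m,name,amin=15):
    n,l,s,_=cv2.connectedComponentsWithStats(m.astype(np.uint8))
    for i in range(1,n):
        if s[i,4]<amin: continue
        p=P[l==i]; rect=cv2.minAreaRect((p[:,:2]*1000).astype(np.float32))
        print(name,s[i],'mean',p.mean(0),'zpc',np.percentile(p[:,2],[5,50,95]),'rect mm',np.round(rect[0]),np.round(rect[1]),round(rect[2],1))
drv=box(c,188,242,175,272)
for k,(lo,hi) in RANGES.items():
    blobs(mask(H,lo,hi)&drv,k)
st=box(c,190,305,235,410)
blobs(mask(H,(20,120,80),(35,255,255))&st,'yellow')
blobs((mask(H,(0,150,60),(6,255,255))|mask(H,(174,150,60),(180,255,255)))&st,'redst',8)
rk=box(c,140,215,310,430)
blobs((mask(H,(0,130,40),(6,255,255))|mask(H,(174,130,40),(180,255,255)))&rk,'rack',8)
# plates
g=rk&(P[...,2]>0.03)
for (r0,r1) in ((145,165),(180,205)):
  for col in (322,340,352,364,376,388,400,412,424):
    print(r0,col,[ (r,*np.round(P[r,col],3)) for r in range(r0,r1,3)])
# guard handle: dark
blobs((H[...,2]<50)&box(c,130,170,140,270),'dark')
big=cv2.resize(c['color'][125:250,130:440,::-1],None,fx=2.58,fy=2.58,interpolation=cv2.INTER_CUBIC);cv2.imwrite('pics/crop0.png',big)
E
```

```text
blue [186 202  11  30 182] mean [0.4584 0.3666 0.0402] zpc [0.0261 0.0337 0.0385] rect mm [391. 187.] [449.  94.] 68.8
green [206 200  10  33 246] mean [0.4602 0.3027 0.033 ] zpc [0.0265 0.0335 0.0378] rect mm [462. 304.] [110.  26.] 3.8
red [225 201  10  30 182] mean [0.458  0.2358 0.0402] zpc [0.0276 0.0335 0.0386] rect mm [395. 125.] [324.  95.] 59.8
orange [248 209  10  29 174] mean [0.4322 0.1606 0.0406] zpc [0.028  0.0333 0.038 ] rect mm [419.  66.] [228.  97.] 81.2
yellow [282 198  22  22 295] mean [0.475  0.0229 0.0474] zpc [0.0412 0.0476 0.0537] rect mm [479.  24.] [70. 74.] 88.4
yellow [307 226  20  21 258] mean [ 0.3814 -0.0549  0.0305] zpc [0.0245 0.0312 0.0357] rect mm [384. -55.] [70. 64.] 2.6
yellow [352 232  17  18 227] mean [ 0.3665 -0.2019  0.0242] zpc [0.0198 0.0246 0.0284] rect mm [ 366. -202.] [56. 50.] 7.8
yellow [240 259  18  17 172] mean [0.2903 0.171  0.0346] zpc [0.0163 0.0363 0.0405] rect mm [289. 176.] [52. 54.] 2.1
yellow [365 267  36  36 592] mean [ 0.2229 -0.2596  0.066 ] zpc [0.0365 0.0643 0.069 ] rect mm [ 253. -176.] [326.  94.] 69.7
redst [316 190  
[... 9974 characters left out ...]
-0.002)), (186, np.float64(0.55), np.float64(-0.439), np.float64(-0.001)), (189, np.float64(0.539), np.float64(-0.438), np.float64(-0.0)), (192, np.float64(0.529), np.float64(-0.438), np.float64(-0.003)), (195, np.float64(0.517), np.float64(-0.436), np.float64(0.003)), (198, np.float64(0.507), np.float64(-0.437), np.float64(-0.004)), (201, np.float64(0.496), np.float64(-0.434), np.float64(0.002)), (204, np.float64(0.486), np.float64(-0.435), np.float64(-0.001))]
dark [254 139  11  17  50] mean [0.6532 0.1141 0.1795] zpc [0.1091 0.1742 0.2905] rect mm [636. 125.] [28. 66.] 87.3
dark [185 142  20   8 137] mean [0.6259 0.2652 0.3318] zpc [0.3043 0.3394 0.3439] rect mm [627. 268.] [58. 13.] 85.3
```

View pics/crop0.png

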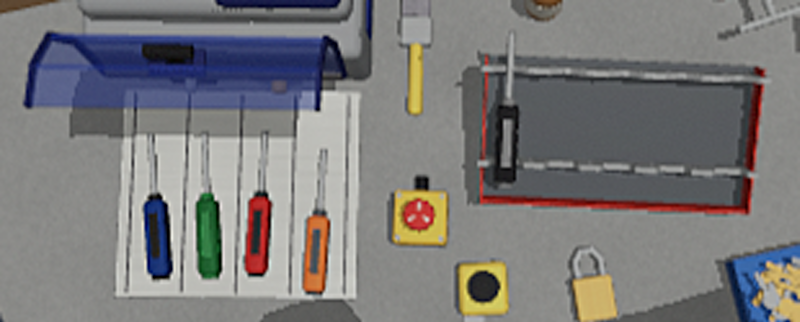

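```bash
cat >> h.py <<'E'
def go(x,y,z,psi=None):
    """shares (tool axes) from the current pose to a target; psi = yaw of tool x"""
    o=ctrl.get_obs(); w,a,b,d=o['eef_rot']; M=R.from_quat([a,b,d,w]).as_matrix()
    p=np.arctan2(M[1,0],M[0,0]); s=M.T@(np.array([x,y,z])-o['eef_pos'])/0.2
    t=0 if psi is None else -(psi-p)
    print('shift',np.round(s,3),'twist',round(t/1.5,3),'| now',np.round(o['eef_pos'],4),'psi',round(p,3),'F',np.round(o['wrist_force'],1),'open',round(o['opening'],3))
E
python3 - <<'E'
from h import *
np.set_printoptions(precision=4,suppress=True)
c=dict(np.load('top0.npz')); P=pts(c); H=hsv(c)
K=c['K'];D=c['distortion'];T=c['pose']
red=(mask(H,(0,130,40),(6,255,255))|mask(H,(174,130,40),(180,255,255)))
bar=red&box(c,190,215,312,430)&(P[...,2]>0.02)
# bar x vs y, using top pixels
p=P[bar]; cf=np.polyfit(p[:,1],p[:,0],1); r=p[:,0]-np.polyval(cf,p[:,1]); print('bar',cf,r.std(),'end cols',p[:,1].min(),p[:,1].max())
L=P[red&box(c,153,188,312,322)]; Rr=P[red&box(c,155,191,417,430)]
for q in (L,Rr):
    print('cheek', q[:,1].mean(),'slope dy/dx',np.polyfit(q[:,0],q[:,1],1), 'z(x)',np.polyfit(q[:,0],q[:,2],1))
    for x in np.arange(.49,.68,.03):
        s=q[abs(q[:,0]-x)<.015]
        if len(s): print(round(x,3),np.percentile(s[:,2],[0,50,90,100]),s[:,1].mean())
# deck plane
dk=box(c,168,184,345,410); q=P[dk]; A=np.c_[q[:,:2],np.ones(len(q))]; s=np.linalg.lstsq(A,q[:,2],rcond=None)[0]; print('deck z=',s,'slope',np.degrees(np.arctan(np.hypot(*s[:2]))),'yaw',np.arctan2(s[1],s[0]))
# deck outline colour
# drivers: handle tops
for k,(lo,hi) in RANGES.items():
    m=mask(H,lo,hi)&box(c,188,245,175,272)&(P[...,2]<.05)
    q=P[m]; q=q[(q[:,2]>.025)]; mm,d=axis(q); t=(q[:,:2]-mm)@d
    print(k,mm,'yaw',np.arctan2(d[1],d[0]),'ext',np.percentile(t,[0,1,99,100]))
q=P[box(c,165,197,318,334)&(H[...,2]<90)&(P[...,2]>0.075)&~red]; mm,d=axis(q); t=(q[:,:2]-mm)@d; print('parked',mm,np.arctan2(d[1],d[0]),np.percentile(t,[1,99]),q[:,2].mean())
# bed
b=(H[...,1]<40)&(H[...,2]>170)&(abs(P[...,2])<.03)&box(c,155,245,165,280)
q=P[b]; print('bed',cv2.minAreaRect((q[:,:2]*1000).astype(np.float32)),q[:,2].mean())
q=P[(H[...,2]<50)&box(c,140,152,183,207)]; q=q[q[:,2]>.3]; print('handle',q.mean(0),q.min(0),q.max(0))
q=P[mask(H,(100,100,20),(130,255,255))&box(c,135,168,140,266)];print('guard',len(q),q[:,2].min(),q[:,2].max())
E
```

```text
bar [0.0324 0.4962] 0.016459290448392103 end cols -0.40392588719700473 -0.039394455994038374
cheek -0.06226072408788243 slope dy/dx [-0.0652 -0.0232] z(x) [ 0.3079 -0.0913]
0.55 [0.001  0.0839 0.0883 0.0894] -0.0599290560338735
0.58 [0.0884 0.094  0.0984 0.0988] -0.060811024931160175
0.61 [0.0979 0.1011 0.1085 0.1116] -0.06193283329228794
0.64 [-0.0022  0.116   0.1191  0.1207] -0.065300887206977
cheek -0.4068910346236494 slope dy/dx [-0.0714 -0.3656] z(x) [ 0.3272 -0.1013]
0.52 [0.0612 0.076  0.0852 0.0895] -0.40308516620355395
0.55 [0.0542 0.0782 0.0927 0.1003] -0.4050426863883187
0.58 [0.0673 0.0906 0.1044 0.1098] -0.4070971417872507
0.61 [0.0727 0.102  0.1155 0.1221] -0.409208744627706
0.64 [0.0869 0.0989 0.11   0.112 ] -0.4099674518059129
deck z= [-1.4911  0.1269  0.9602] slope 56.247542217182605 yaw 3.0567074413855875
blue [0.459  0.3691] yaw 0.08125446892287075 ext [-0.0471 -0.0467  0.0521  0.0525]
green [0.4599 0.3031] yaw 0.055529738119843124 ext [-0.0524 -0.0509  0.0568  0.0573]
red [0.4594 0.2376] yaw -0.07816370189504608 ext [-0.0475 -0.047   0.0518  0.0521]
orange [0.4322 0.1619] yaw -0.06954190746069133 ext [-0.0459 -0.0457  0.0494  0.0499]
parked [ 0.5581 -0.0881] -0.1423197496240346 [-0.2058  0.0516] 0.1189395774334038
bed ((521.958740234375, 268.8097839355469), (318.1897277832031, 282.51361083984375), 87.84159088134766) 0.006656969560505545
handle [0.6259 0.2649 0.332 ] [0.6193 0.2392 0.3029] [0.6332 0.2911 0.3456]
guard 2311 0.11249389511240548 1.329706068507669
```

```bash
cat >> h.py <<'E'
def cast(c,uv,z):
    uv=np.asarray(uv,np.float32).reshape(-1,1,2); p=cv2.undistortPoints(uv,c['K'],np.array(c['distortion'])).reshape(-1,2)
    T=np.array(c['pose']); d=np.c_[p,np.ones(len(p))]@T[:3,:3].T; z=np.broadcast_to(z,len(p))
    return T[:3,3]+d*((z-T[2,3])/d[:,2])[:,None]
E
python3 - <<'E'
from h import *
np.set_printoptions(precision=4,suppress=True)
c=dict(np.load('top0.npz')); P=pts(c); H=hsv(c)
red=(mask(H,(0,130,40),(6,255,255))|mask(H,(174,130,40),(180,255,255)))
uv=[]
for u in range(325,416):
    r=np.where(red[194:215,u])[0]+194
    if len(r): uv.append((u,r.min(),r.max(),r.mean()))
uv=np.array(uv); top=cast(c,uv[:,:2]-[0,.5],.058); print('rows',uv[::15])
cf=np.polyfit(top[:,1],top[:,0],1); print('bar back edge',cf,(top[:,0]-np.polyval(cf,top[:,1])).std())
q=P[box(c,165,184,345,410)]; q=q[(q[:,2]<.1)&(q[:,2]>.03)]
for _ in range(3):
    A=np.c_[q[:,:2],np.ones(len(q))]; s=np.linalg.lstsq(A,q[:,2],rcond=None)[0]; q=q[abs(A@s-q[:,2])<.005]
print('deck',s,len(q),np.degrees(np.arctan(np.hypot(*s[:2]))),'yaw',np.arctan2(s[1],s[0]))
# cheeks via rays at top height z = .0886+ (x-x0)*tan20
for n,bx in (('L',box(c,156,188,312,322)),('R',box(c,158,190,417,430))):
    v,u=np.where(red&bx); o=[]
    for r in np.unique(v):
        uu=u[v==r]; zz=.09
        for _ in range(5): w=cast(c,[(uu.min()-.5,r),(uu.max()+.5,r)],zz); zz=.0886+(w[:,0].mean()-.572)*np.tan(np.radians(20))
        o.append([*w[0],w[1,1]])
    o=np.array(o); print(n,o[::6])
# front plate and rear plate: bright pixels
m=(H[...,1]<60)&(H[...,2]>130)
for (r0,r1) in ((146,162),(182,197)):
    v,u=np.where(m&box(c,r0,r1,335,418)); q=P[v,u]; print('plate',len(q),np.polyfit(q[:,1],q[:,0],1),q.mean(0)); 
    for uu in range(335,418): 
        print(int((v[u==uu]).min()) if (u==uu).any() else '.',end=' ')
    print()
E
```

```text
rows [[325.  201.  203.  202. ]
 [340.  202.  204.  203. ]
 [355.  202.  204.  203. ]
 [370.  203.  205.  204. ]
 [385.  204.  206.  205. ]
 [400.  204.  206.  205. ]
 [415.  205.  206.  205.5]]
bar back edge [0.0709 0.5066] 0.000986700612241259
deck [ 0.3684 -0.0249 -0.1617] 1148 20.26686444076504 yaw -0.06754807818515968
L [[ 0.6403 -0.0639  0.1134 -0.0672]
 [ 0.6219 -0.0635  0.1068 -0.0667]
 [ 0.6035 -0.0598  0.1001 -0.063 ]
 [ 0.5849 -0.0593  0.0933 -0.0626]
 [ 0.5662 -0.0589  0.0865 -0.0622]
 [ 0.5474 -0.0551  0.0796 -0.0617]]
R [[ 0.6261 -0.4032  0.1082 -0.4163]
 [ 0.6077 -0.4008  0.1015 -0.4139]
 [ 0.589  -0.4016  0.0947 -0.4115]
 [ 0.5703 -0.3991  0.0879 -0.4123]
 [ 0.5515 -0.3966  0.0811 -0.4098]
 [ 0.5324 -0.3974  0.0741 -0.4074]]
plate 277 [-0.0827  0.6478] [ 0.6715 -0.2873  0.0533]
151 151 151 146 146 146 152 152 146 146 146 146 146 146 146 146 146 146 146 146 146 146 146 146 146 146 146 146 146 146 146 146 146 146 146 146 146 146 146 146 146 146 146 146 146 146 146 146 146 146 146 146 146 146 146 146 146 146 146 146 146 146 146 146 146 146 146 147 146 146 146 146 146 146 146 146 146 146 146 146 146 146 146 
plate 132 [0.0178 0.5334] [ 0.5289 -0.2517  0.0812]
188 188 188 188 188 189 . 188 188 188 188 188 188 188 188 188 188 . . . 189 189 189 189 189 189 189 190 . 188 189 189 189 189 189 189 189 189 189 . . 190 190 190 190 190 190 190 190 191 . 189 189 190 190 190 190 190 190 190 . . . 191 191 191 191 191 191 191 191 . 191 190 190 190 190 191 191 191 191 191 .
```

```bash
python3 -m handwheel '[[[0.3,-0.3,0,0.12],[0.5,-0.6,0,0.24],[0.6,-0.9,0,0.308],[0.6,-0.9,0,0.308],[0.6,-0.9,0,0.308]]]' 0; python3 -c "
from h import *
go(.477,.024,.15,0)"
```

```text
time_s: 0.72
eef_pos: [0.2835, -0.2982, 0.2391]
eef_rot: [-0.0, 1.0, 0.001, 0.0]
wrist_force: [0.6, 0.0, 0.1]
opening: 0.001
grasp_force: 0.0
shift [ 0.971 -1.609  0.446] twist 0.001 | now [ 0.2835 -0.2982  0.2391] psi 0.002 F [0.6 0.  0.1] open 0.001
```

```bash
python3 -m handwheel '[[[0.2,-0.25,0,0],[0.4,-0.5,0,0],[0.6,-0.75,0,0],[0.8,-0.9,0,0],[0.9,-0.9,0,0],[0.97,-0.9,0,0],[0.97,-0.9,0,0]]]' 0 >/dev/null;  python3 -m handwheel '[[[0,-0.3,0.1,0],[0,-0.6,0.3,0],[0,-0.71,0.446,0],[0,-0.71,0.446,0],[0,-0.71,0.446,0]]]' 0; python3 - <<'E'
from h import *
for n in ('top','side'):
    c=snap(n); np.savez(n+'1.npz',**c)
go(.477,.024,.092,0)
c=dict(np.load('side1.npz')); P=pts(c);H=hsv(c)
red=(mask(H,(0,150,60),(6,255,255))|mask(H,(174,150,60),(180,255,255)))&(np.hypot(P[...,0]-.477,P[...,1]-.024)<.05)
p=P[red]; print(len(p), p.mean(0),p.min(0),p.max(0)) if len(p) else None
E
```

```text
time_s: 2.22
eef_pos: [0.478, 0.0206, 0.1509]
eef_rot: [0.0, 1.0, -0.001, 0.0]
wrist_force: [1.2, 0.6, 0.9]
opening: -0.0
grasp_force: 0.0
shift [-0.009 -0.019  0.298] twist -0.001 | now [0.4786 0.0202 0.1516] psi -0.002 F [ 0.4 -0.8 -0.3] open 0.002
89 [0.47128257 0.01851008 0.07874505] [ 4.55525421e-01 -1.63863322e-04  4.89434789e-02] [0.49255763 0.0413109  0.08783387]
```

```bash
python3 -m handwheel '[[[0,0,0.15,0],[0,0,0.28,0],[0,0,0.28,0]]]' 0 ; python3 -m handwheel '[[[0,0,0.02,0],[0,0,0.04,0],[0,0,0.06,0],[0,0,0.07,0],[0,0,0.075,0],[0,0,0.08,0],[0,0,0.08,0],[0,0,0.08,0]]]' 0
```

```text
time_s: 2.7
eef_pos: [0.4769, 0.0209, 0.0936]
eef_rot: [-0.0, 1.0, -0.001, -0.001]
wrist_force: [-0.2, 0.2, 0.1]
opening: 0.003
grasp_force: 0.0
time_s: 3.7
eef_pos: [0.4792, 0.021, 0.0808]
eef_rot: [0.001, 1.0, 0.0, 0.002]
wrist_force: [-5.4, -1.7, 19.5]
opening: 0.003
grasp_force: 9.3
```

```bash
python3 -m handwheel '[[[0,0,-0.3,0],[0,0,-0.5,0],[-0.1,-0.3,-0.7,0.02],[-0.14,-0.69,-0.7,0.046],[-0.14,-0.69,-0.7,0.046],[-0.14,-0.69,-0.7,0.046]]]' 60; python3 - <<'E'
from h import *
c=snap('top'); np.savez('top2.npz',**c); P=pts(c);H=hsv(c)
c0=dict(np.load('top0.npz'));P0=pts(c0);H0=hsv(c0)
for P_,H_ in ((P0,H0),(P,H)):
    red=mask(H_,(0,150,60),(6,255,255))|mask(H_,(174,150,60),(180,255,255))
    p=P_[red&(np.hypot(P_[...,0]-.477,P_[...,1]-.022)<.018)]; print(len(p),np.median(p,0),p[:,2].mean(),p[:,2].std())
H=hsv(c)
for k,(lo,hi) in RANGES.items():
    m=mask(H,lo,hi)&box(c,180,250,165,280)&(P[...,2]<.05)&(P[...,2]>.025); q=P[m]
    if len(q): mm,d=axis(q); t=(q[:,:2]-mm)@d; o=mm+d*((t.min()+t.max())/2+.015); print(k,len(q),o,np.arctan2(d[1],d[0]),t.max()-t.min())
go(.449,.161,.1,-.07)
E
```

```text
time_s: 4.45
eef_pos: [0.4492, 0.1615, 0.2186]
eef_rot: [-0.0, 0.999, -0.033, 0.0]
wrist_force: [-0.2, -0.1, -0.1]
opening: 0.706
grasp_force: 0.0
69 [0.47652324 0.02089158 0.08132396] 0.08163764435834697 0.0022780545609563324
70 [0.47718443 0.02120204 0.07406196] 0.07408594631687071 0.002670591017155256
green 64 [0.4379855  0.29776472] -0.25702799257462167 0.032961261372888684
red 44 [0.42541971 0.25537611] 1.3179854258471495 0.025263701311709442
orange 92 [0.43381739 0.15862358] -0.08872375928675472 0.06521677677969358
shift [-0.002 -0.003  0.592] twist 0.002 | now [0.4494 0.1604 0.2183] psi -0.067 F [-0.1 -0.3 -0.2] open 0.705
```

```bash
python3 -m handwheel '[[[0,0,0.3,0],[0,0,0.6,0],[0,0,0.85,0],[0,0,0.93,0],[0,0,0.97,0],[0,0,0.97,0],[0,0,0.97,0]]]' 60;  python3 -m handwheel '[[[0,0,0,0],[0,0,0,0],[0,0,0,0],[0,0,0,0],[0,0,0,0]]]' 10;  python3 -m handwheel '[[[-0.03,0,-0.15,0],[-0.1,0,-0.4,0],[-0.15,0,-0.7,0],[-0.2,0,-1,0],[-0.2,0,-1,0],[-0.2,0,-1,0]]]' 10; python3 - <<'E'
from h import *
go(.5707,-.2356,.25,-.07)
E
```

```text
time_s: 5.38
eef_pos: [0.4511, 0.1599, 0.0257]
eef_rot: [-0.0, 0.999, -0.035, 0.002]
wrist_force: [-0.2, 0.8, 0.5]
opening: 0.697
grasp_force: 0.0
time_s: 6.0
eef_pos: [0.4504, 0.16, 0.0251]
eef_rot: [-0.0, 0.999, -0.034, 0.001]
wrist_force: [0.0, -0.5, 7.0]
opening: 0.309
grasp_force: 59.5
time_s: 6.75
eef_pos: [0.409, 0.1625, 0.2234]
eef_rot: [0.0, 0.999, -0.035, -0.0]
wrist_force: [-0.3, -0.0, -1.9]
opening: 0.314
grasp_force: 59.7
shift [ 0.944  1.93  -0.133] twist 0.001 | now [0.409  0.1625 0.2234] psi -0.069 F [-0.3 -0.  -1.9] open 0.314
```

```bash
python3 -m handwheel '[[[0.1,0.2,0,0],[0.25,0.5,0,0],[0.4,0.8,0,0],[0.47,0.96,0,0],[0.47,0.96,0,0],[0.47,0.96,0,0]]]' 10 >/dev/null; python3 -m handwheel '[[[0.1,0.3,0,0],[0.25,0.6,0,0],[0.4,0.9,0,0],[0.47,0.97,0,0],[0.47,0.97,0,0],[0.47,0.97,0,0],[0.47,0.97,0,0]]]' 10; python3 - <<'E'
from h import *
for n in ('top','side'):
    c=snap(n); np.savez(n+'3.npz',**c); P=pts(c)
    cv2.imwrite(f'pics/{n}3.png',c['color'][...,::-1])
go(.5707,-.2356,.15,-.07)
E
```

```text
time_s: 8.38
eef_pos: [0.5702, -0.2336, 0.2239]
eef_rot: [-0.0, 0.999, -0.034, -0.0]
wrist_force: [1.3, 0.8, -1.5]
opening: 0.313
grasp_force: 60.0
shift [0.002 0.007 0.371] twist 0.001 | now [ 0.5703 -0.2342  0.2243] psi -0.068 F [-1.1  0.  -1.1] open 0.308
```

View pics/side3.png

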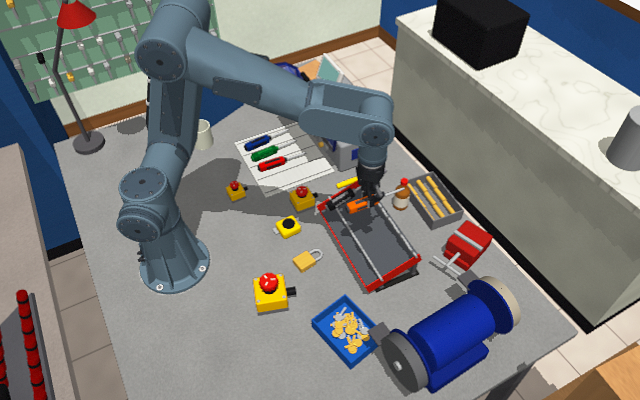

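Side view: the orange driver is held level over the rack (360,206). I'll check its position in the hand and lower it.

```bash
python3 - <<'E'
from h import *
np.set_printoptions(precision=4,suppress=True)
for n in ('side','top'):
    c=dict(np.load(n+'3.npz'));P=pts(c);H=hsv(c)
    m=mask(H,*RANGES['orange'])&(abs(P[...,0]-.53)<.12)&(abs(P[...,1]+.234)<.05)&(P[...,2]>.15)
    q=P[m]; print(n,len(q))
    if len(q)>10:
        u,s,v=np.linalg.svd(q-q.mean(0),full_matrices=False); print(q.mean(0),v[0],q.min(0),q.max(0))
E
python3 -m handwheel '[[[0,0,0.1,0],[0,0,0.25,0],[0,0,0.37,0],[0,0,0.42,0],[0,0,0.46,0],[0,0,0.5,0],[0,0,0.5,0]]]' 10
```

```text
side 184
[ 0.5312 -0.2373  0.2278] [-0.9953  0.0918  0.0311] [ 0.5012 -0.2598  0.2071] [ 0.5932 -0.2176  0.2636]
top 93
[ 0.5358 -0.2292  0.2363] [-0.0166  0.0862  0.9961] [ 0.5107 -0.2431  0.2272] [ 0.5632 -0.2175  0.355 ]
time_s: 9.35
eef_pos: [0.5711, -0.2358, 0.1248]
eef_rot: [0.0, 0.999, -0.035, 0.001]
wrist_force: [-0.1, 0.7, 0.8]
opening: 0.31
grasp_force: 60.4
```

```bash
python3 -m handwheel '[[[0,0,0.02,0],[0,0,0.03,0],[0,0,0.04,0],[0,0,0.05,0],[0,0,0.05,0]]]' 10; python3 -m handwheel '[[[0,0,0.02,0],[0,0,0.03,0],[0,0,0.04,0],[0,0,0.05,0],[0,0,0.05,0]]]' 10
```

```text
time_s: 9.98
eef_pos: [0.5717, -0.2365, 0.1159]
eef_rot: [0.001, 0.999, -0.035, 0.002]
wrist_force: [-1.7, -0.2, 5.1]
opening: 0.314
grasp_force: 61.4
time_s: 10.6
eef_pos: [0.5721, -0.2368, 0.1063]
eef_rot: [0.001, 0.999, -0.035, 0.002]
wrist_force: [-1.5, -0.7, 5.9]
opening: 0.311
grasp_force: 62.1
```

Pivoting gently, with about 6 N on the wrist. I'll go the rest of the way, release to 45 mm and lift.

```bash
python3 -m handwheel '[[[0,0,0.015,0],[0,0,0.03,0],[0,0,0.04,0],[0,0,0.045,0],[0,0,0.045,0]]]' 10; python3 -m handwheel '[[[0,0,0,0],[0,0,0,0],[0,0,0,0],[0,0,0,0]]]' 42;python3 -m handwheel '[[[0,0,-0.1,0],[0,0,-0.25,0],[0,0,-0.5,0],[0,-0.3,-0.8,0],[-0.3,-0.6,-0.8,0],[-0.5,-0.9,-0.8,0],[-0.5,-0.9,-0.8,0]]]' 60; python3 - <<'E'
from h import *
np.set_printoptions(precision=4,suppress=True)
for n in ('top','side'):
    c=snap(n); np.savez(n+'4.npz',**c); P=pts(c);H=hsv(c)
    m=mask(H,*RANGES['orange'])&(abs(P[...,0]-.53)<.1)&(abs(P[...,1]+.234)<.05)&(P[...,2]>.03)&(P[...,2]<.15)
    q=P[m]; u,s,v=np.linalg.svd(q-q.mean(0),full_matrices=False); t=(q-q.mean(0))@v[0]; print(n,len(q),q.mean(0),v[0],t.min(),t.max())
c=dict(np.load('top4.npz')); P=pts(c);H=hsv(c); cv2.imwrite('pics/t4.png',cv2.resize(c['color'][130:250,170:440,::-1],None,fx=2.9,fy=2.9))
for k,(lo,hi) in RANGES.items():
    m=mask(H,lo,hi)&box(c,180,250,165,280)&(P[...,2]<.05)&(P[...,2]>.025); q=P[m]
    if len(q)>20: mm,d=axis(q); t=(q[:,:2]-mm)@d; o=mm+d*((t.min()+t.max())/2+.015); print(k,len(q),o,np.arctan2(d[1],d[0]),t.max()-t.min())
go(.477,.238,.23,-.078)
E
```

```text
time_s: 11.22
eef_pos: [0.5723, -0.2369, 0.1002]
eef_rot: [0.002, 0.999, -0.035, 0.002]
wrist_force: [-8.6, 3.1, 24.5]
opening: 0.315
grasp_force: 64.9
time_s: 11.72
eef_pos: [0.5703, -0.2354, 0.0946]
eef_rot: [-0.0, 0.999, -0.035, -0.0]
wrist_force: [-0.2, -0.7, 0.4]
opening: 0.489
grasp_force: 0.0
time_s: 12.6
eef_pos: [0.4821, -0.0471, 0.2569]
eef_rot: [0.0, 0.999, -0.034, 0.001]
wrist_force: [0.1, -0.2, 1.1]
opening: 0.702
grasp_force: 0.0
top 184 [ 0.5592 -0.2347  0.1043] [-0.9459  0.0672 -0.3174] -0.04819364515498165 0.04727350907214835
side 259 [ 0.5563 -0.2399  0.0985] [-0.9324  0.0682 -0.3551] -0.0501589720045062 0.049055450839562906
blue 177 [0.4767 0.3706] 0.07849033795487674 0.10001033285081953
green 230 [0.4774 0.3041] 0.04895569929318031 0.10980892225908379
red 174 [0.4766 0.2363] -0.08718948233107676 0.09957054641786711
shift [-0.116 -1.414  0.135] twist 0.008 | now [ 0.4816 -0.0458  0.2569] psi -0.066 F [ 0.1  0.  -0.3] open 0.709
```

View pics/t4.png

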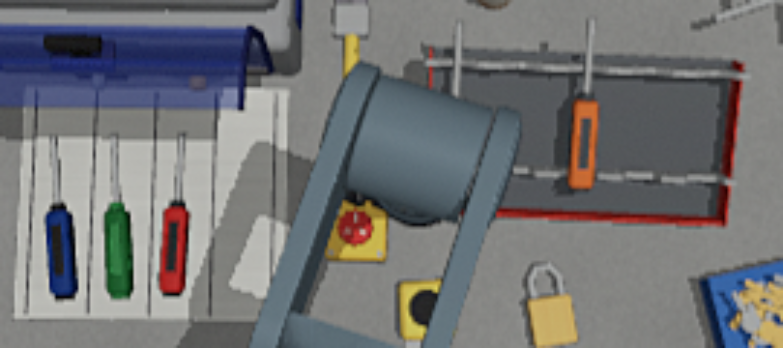

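```bash
python3 -m handwheel '[[[0,-0.3,0,0],[0,-0.6,0,0],[0,-0.9,0,0],[0,-0.95,0,0],[0,-0.95,0,0]]]' 60 >/dev/null; python3 -m handwheel '[[[0,-0.25,0.2,0.008],[-0.06,-0.464,0.5,0.008],[-0.116,-0.464,0.7,0.008],[-0.116,-0.464,0.7,0.008],[-0.116,-0.464,0.7,0.008]]]' 60 ; python3 -c "
from h import *
go(.4766,.238,.024,-.082)"
```

```text
time_s: 13.95
eef_pos: [0.4818, 0.2335, 0.1172]
eef_rot: [-0.0, 0.999, -0.041, 0.001]
wrist_force: [0.7, 0.0, 0.8]
opening: 0.703
grasp_force: 0.0
shift [-0.029 -0.02   0.466] twist -0.001 | now [0.4818 0.2335 0.1172] psi -0.083 F [0.7 0.  0.8] open 0.703
```

```bash
python3 -m handwheel '[[[-0.029,-0.02,0.2,0],[-0.029,-0.02,0.35,0],[-0.029,-0.02,0.43,0],[-0.029,-0.02,0.466,0],[-0.029,-0.02,0.466,0]]]' 60;  python3 -m handwheel '[[[0,0,0,0],[0,0,0,0],[0,0,0,0],[0,0,0,0],[0,0,0,0]]]' 10;  python3 -m handwheel '[[[-0.03,0,-0.15,0],[-0.1,0,-0.4,0],[-0.15,0,-0.7,0],[-0.2,0,-1,0],[-0.2,0,-1,0],[-0.2,0,-1,0]]]' 10; python3 -m handwheel '[[[0.0,0.3,0,0],[0.2,0.6,0,0],[0.4,0.9,0,0],[0.4,0.96,0,0],[0.4,0.96,0,0]]]' 10 >/dev/null; python3 -c "
from h import *
go(.5715,-.1638,.2,-.07)"
```

```text
time_s: 14.58
eef_pos: [0.4752, 0.2391, 0.0228]
eef_rot: [-0.0, 0.999, -0.041, 0.001]
wrist_force: [0.7, -0.4, 0.5]
opening: 0.701
grasp_force: 0.0
time_s: 15.2
eef_pos: [0.4751, 0.2395, 0.023]
eef_rot: [-0.0, 0.999, -0.041, 0.001]
wrist_force: [-0.5, -1.1, 6.6]
opening: 0.312
grasp_force: 60.0
time_s: 15.95
eef_pos: [0.4338, 0.2423, 0.2214]
eef_rot: [0.0, 0.999, -0.041, -0.0]
wrist_force: [0.7, -0.0, -2.1]
opening: 0.312
grasp_force: 59.3
shift [0.456 0.997 0.094] twist -0.01 | now [0.4977 0.0426 0.2193] psi -0.085 F [ 0.3  0.2 -1. ] open 0.308
```

```bash
python3 -m handwheel '[[[0.15,0.3,0,0],[0.3,0.6,0,-0.01],[0.456,0.9,0.05,-0.01],[0.456,0.997,0.094,-0.01],[0.456,0.997,0.094,-0.01],[0.456,0.997,0.094,-0.01]]]' 10; python3 -c "
from h import *
np.set_printoptions(precision=4,suppress=True)
c=snap('side');P=pts(c);H=hsv(c)
m=mask(H,(0,150,60),(5,255,255))&(abs(P[...,0]-.53)<.1)&(abs(P[...,1]+.1638)<.04)&(P[...,2]>.15); q=P[m]; print(len(q),q.mean(0),np.percentile(q,[3,97],axis=0))
go(.5715,-.1638,.124,-.07)"
```

```text
time_s: 17.32
eef_pos: [0.5725, -0.1599, 0.2017]
eef_rot: [-0.001, 0.999, -0.033, -0.001]
wrist_force: [0.2, 0.7, -1.7]
opening: 0.313
grasp_force: 59.6
154 [ 0.5342 -0.1641  0.2074] [[ 0.5081 -0.1755  0.1898]
 [ 0.5911 -0.1462  0.2164]]
shift [-0.004  0.021  0.392] twist 0.003 | now [ 0.5728 -0.1597  0.2023] psi -0.065 F [ 0.2  0.5 -1.7] open 0.311
```

```bash
python3 -m handwheel '[[[0,0.015,0.2,0.003],[0,0.017,0.32,0.003],[0,0.017,0.38,0.003],[0,0.017,0.42,0.003],[0,0.017,0.42,0.003]]]' 10; python3 -m handwheel '[[[0,0,0.02,0],[0,0,0.035,0],[0,0,0.05,0],[0,0,0.065,0],[0,0,0.08,0],[0,0,0.095,0],[0,0,0.095,0]]]' 10; python3 -c "
from h import *
go(.5715,-.1638,.099,-.07)"
```

```text
time_s: 18.0
eef_pos: [0.574, -0.1648, 0.1204]
eef_rot: [0.0, 0.999, -0.035, 0.001]
wrist_force: [0.5, 0.4, 1.5]
opening: 0.314
grasp_force: 60.2
time_s: 18.88
eef_pos: [0.5742, -0.1656, 0.1018]
eef_rot: [0.001, 0.999, -0.035, 0.002]
wrist_force: [-0.5, 0.4, 5.2]
opening: 0.315
grasp_force: 61.9
shift [-0.014 -0.008  0.014] twist -0.001 | now [ 0.5742 -0.1656  0.1018] psi -0.071 F [-0.5  0.4  5.2] open 0.315
```

Release, lift, go to green.

```bash
python3 -m handwheel '[[[0,0,0.015,0],[0,0,0.015,0]]]' 10; python3 -m handwheel '[[[0,0,0,0],[0,0,0,0],[0,0,0,0],[0,0,0,0]]]' 42;python3 -m handwheel '[[[0,0,-0.1,0],[0,0,-0.25,0],[0,0,-0.5,0],[0,-0.3,-0.75,0],[-0.3,-0.6,-0.75,-0.04],[-0.5,-0.9,-0.75,-0.083],[-0.5,-0.9,-0.75,-0.083],[-0.5,-0.9,-0.75,-0.083]]]' 60; python3 - <<'E'
from h import *
np.set_printoptions(precision=4,suppress=True)
c=snap('top'); np.savez('top5.npz',**c); P=pts(c);H=hsv(c)
for k in ('red','orange'):
    m=mask(H,*RANGES[k])&(abs(P[...,0]-.56)<.07)&(abs(P[...,1]+.2)<.07)&(P[...,2]>.07)&(P[...,2]<.13)
    q=P[m]; u,s,v=np.linalg.svd(q-q.mean(0),full_matrices=False); t=(q-q.mean(0))@v[0]; print(k,len(q),q.mean(0),v[0],t.min(),t.max())
for k,(lo,hi) in RANGES.items():
    m=mask(H,lo,hi)&box(c,180,250,165,280)&(P[...,2]<.05)&(P[...,2]>.025); q=P[m]
    if len(q)>20: mm,d=axis(q); t=(q[:,:2]-mm)@d; o=mm+d*((t.min()+t.max())/2+.015); print(k,len(q),o,np.arctan2(d[1],d[0]),t.max()-t.min())
go(.4774,.306,.15,.052)
E
```

```text
time_s: 19.12
eef_pos: [0.5742, -0.1657, 0.0989]
eef_rot: [0.001, 0.999, -0.035, 0.002]
wrist_force: [-1.9, -0.5, 5.6]
opening: 0.31
grasp_force: 62.3
time_s: 19.62
eef_pos: [0.5728, -0.1649, 0.0969]
eef_rot: [-0.0, 0.999, -0.035, -0.0]
wrist_force: [0.1, -0.4, -0.1]
opening: 0.49
grasp_force: 0.0
time_s: 20.62
eef_pos: [0.485, 0.0238, 0.2489]
eef_rot: [0.0, 1.0, 0.029, 0.001]
wrist_force: [2.0, -0.6, 0.3]
opening: 0.703
grasp_force: 0.0
red 197 [ 0.5626 -0.1634  0.1038] [-0.9435  0.0685 -0.3241] -0.05001653017256974 0.049638982015972125
orange 184 [ 0.5596 -0.2346  0.1045] [-0.9423  0.064  -0.3286] -0.04790471562305797 0.048053610577583575
blue 179 [0.4769 0.3705] 0.08420994068121365 0.10034308823470892
green 235 [0.4774 0.3039] 0.04630458495720583 0.11026207489699849
shift [ 0.035 -1.419  0.493] twist 0.003 | now [0.486  0.0224 0.2488] psi 0.056 F [ 0.2 -0.4  0.7] open 0.701
```

```bash
python3 -m handwheel '[[[0,-0.3,0,0],[0,-0.6,0,0],[0,-0.9,0,0],[0,-0.95,0,0],[0,-0.95,0,0]]]' 60 >/dev/null; python3 -m handwheel '[[[0,-0.25,0.2,0],[0.02,-0.464,0.4,0],[0.02,-0.464,0.6,0],[0.02,-0.464,0.65,0],[0.02,-0.464,0.65,0]]]' 60 ; python3 -c "
from h import *
go(.476,.306,.024,.052)"
```

```text
time_s: 21.92
eef_pos: [0.4755, 0.3027, 0.1173]
eef_rot: [0.0, 1.0, 0.026, -0.0]
wrist_force: [-0.5, -0.2, 0.7]
opening: 0.699
grasp_force: 0.0
shift [ 0.004 -0.017  0.467] twist -0.0 | now [0.4755 0.3027 0.1173] psi 0.052 F [-0.5 -0.2  0.7] open 0.699
```

```bash
python3 -m handwheel '[[[0,-0.01,0.2,0],[0,-0.012,0.35,0],[0,-0.012,0.43,0],[0,-0.012,0.466,0],[0,-0.012,0.466,0]]]' 60;  python3 -m handwheel '[[[0,0,0,0],[0,0,0,0],[0,0,0,0],[0,0,0,0],[0,0,0,0]]]' 10;  python3 -m handwheel '[[[-0.03,0,-0.15,0],[-0.1,0,-0.4,0],[-0.15,0,-0.7,0],[-0.2,0,-1,0.08],[-0.2,0,-1,0.081],[-0.2,0,-1,0.081]]]' 10; python3 -m handwheel '[[[0.0,0.3,0,0],[0.2,0.6,0,0],[0.3,0.9,0,0],[0.3,1,0,0],[0.3,1,0,0]]]' 10 >/dev/null;  python3 -m handwheel '[[[0.0,0.3,0,0],[0.2,0.6,0,0],[0.3,0.9,0,0],[0.3,1,0,0],[0.3,1,0,0],[0.3,1,0,0]]]' 10; python3 -c "
from h import *
go(.5615,-.3074,.2,-.07)"
```

```text
time_s: 22.55
eef_pos: [0.4754, 0.3067, 0.0247]
eef_rot: [-0.0, 1.0, 0.027, 0.001]
wrist_force: [-0.6, 0.0, -0.1]
opening: 0.705
grasp_force: 0.0
time_s: 23.18
eef_pos: [0.4755, 0.307, 0.0251]
eef_rot: [-0.0, 1.0, 0.027, 0.001]
wrist_force: [0.1, 0.0, 6.3]
opening: 0.313
grasp_force: 59.9
time_s: 23.92
eef_pos: [0.4341, 0.3043, 0.2233]
eef_rot: [0.0, 0.999, -0.033, -0.0]
wrist_force: [-0.4, 0.1, -2.4]
opening: 0.314
grasp_force: 59.3
time_s: 25.3
eef_pos: [0.5267, -0.1011, 0.2226]
eef_rot: [-0.001, 0.999, -0.033, -0.001]
wrist_force: [0.3, 0.6, -0.0]
opening: 0.315
grasp_force: 59.7
shift [0.243 1.018 0.111] twist 0.002 | now [ 0.5267 -0.1011  0.2226] psi -0.067 F [ 0.3  0.6 -0. ] open 0.315
```

```bash
python3 -m handwheel '[[[0.1,0.3,0,0],[0.2,0.6,0,0],[0.243,0.9,0.05,0.002],[0.243,1,0.1,0.002],[0.243,1,0.11,0.002],[0.243,1,0.11,0.002]]]' 10; python3 -c "
from h import *
np.set_printoptions(precision=4,suppress=True)
c=snap('side');P=pts(c);H=hsv(c)
m=mask(H,*RANGES['green'])&(abs(P[...,0]-.53)<.1)&(abs(P[...,1]+.307)<.05)&(P[...,2]>.15); q=P[m]; print(len(q),q.mean(0),np.percentile(q,[1,3,97],axis=0))
go(.5615,-.3074,.120,-.07)"
```

```text
time_s: 26.05
eef_pos: [0.5624, -0.3031, 0.2015]
eef_rot: [-0.001, 0.999, -0.034, -0.0]
wrist_force: [1.3, 0.1, -0.6]
opening: 0.314
grasp_force: 59.8
245 [ 0.5224 -0.3056  0.2061] [[ 0.4907 -0.3188  0.1883]
 [ 0.4916 -0.3178  0.1897]
 [ 0.5581 -0.2904  0.2141]]
shift [-0.004  0.021  0.41 ] twist 0.001 | now [ 0.5627 -0.3033  0.2021] psi -0.068 F [ 0.5  0.2 -0.9] open 0.315
```

```bash
python3 -m handwheel '[[[0.02,0.015,0.2,0],[0.025,0.018,0.32,0],[0.025,0.018,0.38,0],[0.025,0.018,0.42,0],[0.025,0.018,0.42,0]]]' 10; python3 -m handwheel '[[[0,0,0.02,0],[0,0,0.035,0],[0,0,0.05,0],[0,0,0.065,0],[0,0,0.08,0],[0,0,0.1,0],[0,0,0.1,0]]]' 10; python3 -c "
from h import *
go(.5615,-.3074,.099,-.07)"
```

```text
time_s: 26.72
eef_pos: [0.5684, -0.3097, 0.1198]
eef_rot: [0.001, 0.999, -0.035, 0.002]
wrist_force: [1.6, 0.4, 2.1]
opening: 0.312
grasp_force: 60.6
time_s: 27.6
eef_pos: [0.5679, -0.3097, 0.1005]
eef_rot: [0.001, 0.999, -0.035, 0.001]
wrist_force: [-3.3, 2.2, 9.7]
opening: 0.309
grasp_force: 62.7
shift [-0.033 -0.009  0.007] twist -0.0 | now [ 0.5679 -0.3097  0.1005] psi -0.071 F [-3.3  2.2  9.7] open 0.309
```

```bash
python3 -m handwheel '[[[0,-0.008,0,0],[0,-0.008,0,0],[0,-0.008,0,0],[0,-0.008,0,0]]]' 42;python3 -m handwheel '[[[0,0,-0.1,0],[0,0,-0.25,0],[0,0,-0.5,0],[0,-0.3,-0.75,0],[-0.3,-0.6,-0.75,-0.04],[-0.5,-0.9,-0.75,-0.1],[-0.5,-1,-0.75,-0.1],[-0.5,-1,-0.75,-0.1]]]' 60 >/dev/null;python3 -m handwheel '[[[0,-0.3,0,0],[0,-0.6,0,0],[0,-0.9,0,0],[0,-1,0,0],[0,-1,0,0],[0,-1,0,0]]]' 60; python3 - <<'E'
from h import *
np.set_printoptions(precision=4,suppress=True)
c=snap('top'); np.savez('top6.npz',**c); P=pts(c);H=hsv(c)
for k in ('red','orange','green'):
    m=mask(H,*RANGES[k])&(abs(P[...,0]-.56)<.07)&(abs(P[...,1]+.25)<.12)&(P[...,2]>.07)&(P[...,2]<.13)
    q=P[m]; u,s,v=np.linalg.svd(q-q.mean(0),full_matrices=False); t=(q-q.mean(0))@v[0]; print(k,len(q),q.mean(0),v[0],t.min(),t.max())
for k,(lo,hi) in RANGES.items():
    m=mask(H,lo,hi)&box(c,180,250,165,280)&(P[...,2]<.05)&(P[...,2]>.025); q=P[m]
    if len(q)>20: mm,d=axis(q); t=(q[:,:2]-mm)@d; o=mm+d*((t.min()+t.max())/2+.015); print(k,len(q),o,np.arctan2(d[1],d[0]),t.max()-t.min())
go(.477,.373,.15,.08)
E
```

```text
time_s: 28.1
eef_pos: [0.5669, -0.3078, 0.0976]
eef_rot: [-0.0, 0.999, -0.035, -0.0]
wrist_force: [0.2, 0.6, -0.1]
opening: 0.491
grasp_force: 0.0
time_s: 29.85
eef_pos: [0.4663, 0.0971, 0.2485]
eef_rot: [0.0, 0.999, 0.039, 0.001]
wrist_force: [0.2, -0.3, -0.4]
opening: 0.7
grasp_force: 0.0
red 195 [ 0.5626 -0.1636  0.1041] [-0.9443  0.0638 -0.3228] -0.05010924076921721 0.0493731424401513
orange 184 [ 0.5591 -0.2346  0.1042] [-0.94    0.0621 -0.3355] -0.048083430904713176 0.04811798222839902
green 266 [ 0.5575 -0.307   0.1055] [-0.9432  0.0747 -0.3237] -0.055608446818173965 0.055207053887249405
blue 176 [0.4767 0.3705] 0.07762293072805991 0.09993519837225484
shift [ 0.161 -1.373  0.491] twist -0.001 | now [0.4662 0.0969 0.2483] psi 0.078 F [-0.4 -0.1  0. ] open 0.706
```

```bash
python3 -m handwheel '[[[0,-0.3,0,0],[0,-0.6,0,0],[0.1,-0.9,0,0],[0.16,-0.95,0,0],[0.16,-0.95,0,0]]]' 60 >/dev/null; python3 -m handwheel '[[[0,-0.25,0.2,0],[0,-0.42,0.4,0],[0,-0.42,0.6,0],[0,-0.42,0.65,0],[0,-0.42,0.65,0]]]' 60 ; python3 -c "
from h import *
go(.477,.373,.025,.08)"
```

```text
time_s: 31.15
eef_pos: [0.4763, 0.3724, 0.1182]
eef_rot: [0.0, 0.999, 0.039, -0.0]
wrist_force: [-0.1, -0.2, 0.1]
opening: 0.699
grasp_force: 0.0
shift [ 0.004 -0.003  0.466] twist -0.002 | now [0.4763 0.3724 0.1182] psi 0.077 F [-0.1 -0.2  0.1] open 0.699
```

```bash
python3 -m handwheel '[[[0,0,0.2,0],[0,0,0.35,0],[0,0,0.43,0],[0,0,0.462,0],[0,0,0.462,0]]]' 60;  python3 -m handwheel '[[[0,0,0,0],[0,0,0,0],[0,0,0,0],[0,0,0,0],[0,0,0,0]]]' 10;  python3 -m handwheel '[[[-0.03,0,-0.15,0],[-0.1,0,-0.4,0],[-0.15,0,-0.7,0],[-0.2,0,-1,0.08],[-0.2,0,-1,0.099],[-0.2,0,-1,0.099]]]' 10; python3 -m handwheel '[[[0.0,0.3,0,0],[0.2,0.6,0,0],[0.3,0.9,0,0],[0.3,1,0,0],[0.3,1,0,0]]]' 10 >/dev/null;  python3 -m handwheel '[[[0.0,0.3,0,0],[0.2,0.6,0,0],[0.2,0.9,0,0],[0.2,1,0,0],[0.2,1,0,0],[0.2,1,0,0]]]' 10;python3 -m handwheel '[[[0.0,0.3,0,0],[0.2,0.6,0,0],[0.2,0.9,0,0],[0.2,1,0,0],[0.2,1,0,0],[0.2,1,0,0]]]' 10; python3 -c "
from h import *
go(.557,-.3793,.2,-.07)"
```

```text
time_s: 31.78
eef_pos: [0.4766, 0.3739, 0.0265]
eef_rot: [-0.0, 0.999, 0.04, 0.001]
wrist_force: [-0.1, 0.8, -0.4]
opening: 0.702
grasp_force: 0.0
time_s: 32.4
eef_pos: [0.4767, 0.3743, 0.0268]
eef_rot: [-0.0, 0.999, 0.04, 0.001]
wrist_force: [-0.2, -0.1, 6.3]
opening: 0.315
grasp_force: 60.0
time_s: 33.15
eef_pos: [0.4354, 0.3703, 0.2249]
eef_rot: [0.0, 0.999, -0.034, -0.0]
wrist_force: [0.4, -0.5, -1.0]
opening: 0.31
grasp_force: 59.4
time_s: 34.52
eef_pos: [0.5076, -0.034, 0.2244]
eef_rot: [-0.001, 0.999, -0.034, -0.001]
wrist_force: [-0.3, -0.1, -0.4]
opening: 0.313
grasp_force: 59.8
time_s: 35.28
eef_pos: [0.5344, -0.2356, 0.225]
eef_rot: [-0.001, 0.999, -0.034, -0.0]
wrist_force: [-1.0, 0.1, -1.1]
opening: 0.311
grasp_force: 59.9
shift [0.161 0.709 0.124] twist 0.002 | now [ 0.5344 -0.2356  0.225 ] psi -0.067 F [-1.   0.1 -1.1] open 0.311
```

```bash
python3 -m handwheel '[[[0.1,0.3,0,0],[0.16,0.6,0,0],[0.16,0.7,0.05,0.002],[0.16,0.707,0.1,0.002],[0.16,0.707,0.12,0.002],[0.16,0.707,0.12,0.002]]]' 10; python3 -c "
from h import *
np.set_printoptions(precision=4,suppress=True)
c=snap('side');P=pts(c);H=hsv(c)
m=mask(H,*RANGES['blue'])&(abs(P[...,0]-.53)<.1)&(abs(P[...,1]+.379)<.05)&(P[...,2]>.15); q=P[m]; print(len(q),q.mean(0),np.percentile(q,[1,3,97],axis=0))
go(.557,-.3793,.120,-.07)"
```

```text
time_s: 36.02
eef_pos: [0.5565, -0.3788, 0.2011]
eef_rot: [-0.001, 0.999, -0.035, -0.0]
wrist_force: [0.7, 0.5, -0.7]
opening: 0.314
grasp_force: 59.9
177 [ 0.5134 -0.3809  0.2047] [[ 0.4871 -0.3927  0.1864]
 [ 0.4889 -0.3907  0.1875]
 [ 0.5513 -0.3659  0.2133]]
shift [0.002 0.    0.408] twist -0.0 | now [ 0.5567 -0.3793  0.2017] psi -0.07 F [-0.4  0.2 -1.1] open 0.314
```

```bash
python3 -m handwheel '[[[0.02,-0.005,0.2,0],[0.025,-0.005,0.32,0],[0.025,-0.005,0.38,0],[0.025,-0.005,0.41,0],[0.025,-0.005,0.41,0]]]' 10; python3 -m handwheel '[[[0,0,0.02,0],[0,0,0.035,0],[0,0,0.05,0],[0,0,0.065,0],[0,0,0.08,0],[0,0,0.09,0],[0,0,0.09,0]]]' 10; python3 -c "
from h import *
go(.5615,-.3793,.102,-.07)"
```

```text
time_s: 36.7
eef_pos: [0.5631, -0.381, 0.122]
eef_rot: [0.001, 0.999, -0.036, 0.002]
wrist_force: [2.2, -0.2, 2.0]
opening: 0.316
grasp_force: 60.7
time_s: 37.58
eef_pos: [0.5625, -0.3815, 0.104]
eef_rot: [0.001, 0.999, -0.036, 0.002]
wrist_force: [-0.8, -0.8, 5.6]
opening: 0.311
grasp_force: 62.1
shift [-0.006 -0.011  0.01 ] twist -0.002 | now [ 0.5625 -0.3815  0.104 ] psi -0.072 F [-0.8 -0.8  5.6] open 0.311
```

Release with a small opening, lift, retreat and check.

```bash
python3 -m handwheel '[[[0,-0.008,0,0],[0,-0.008,0,0],[0,-0.008,0,0],[0,-0.008,0,0]]]' 42;python3 -m handwheel '[[[0,0,-0.1,0],[0,0,-0.25,0],[0,0,-0.5,0],[0,-0.3,-0.75,0],[-0.3,-0.6,-0.75,0.02],[-0.5,-0.9,-0.75,-0.047],[-0.5,-1,-0.75,-0.047],[-0.5,-1,-0.75,-0.047]]]' 80 >/dev/null;python3 -m handwheel '[[[0,-0.3,0,0],[0,-0.6,0,0],[0,-0.9,0,0],[0,-1,0,0],[0,-1,0,0],[0,-1,0,0]]]' 80; python3 - <<'E'
from h import *
np.set_printoptions(precision=4,suppress=True)
c=snap('top'); np.savez('top7.npz',**c); P=pts(c);H=hsv(c)
a=-.07; O=np.array([.5707,-.2356,.095]); s=np.radians(20)
X=np.array([np.cos(a)*np.cos(s),np.sin(a)*np.cos(s),np.sin(s)]);Y=np.array([-np.sin(a),np.cos(a),0]);Z=np.cross(X,Y);M=np.c_[X,Y,Z]
for k in RANGES:
    m=mask(H,*RANGES[k])&(abs(P[...,0]-.56)<.07)&(abs(P[...,1]+.27)<.15)&(P[...,2]>.07)&(P[...,2]<.13)
    q=(P[m]-O)@M; print(k,len(q),'rack frame mean',q.mean(0),'x ext',q[:,0].min(),q[:,0].max())
# guard handle
m=(H[...,2]<60)&(np.hypot(P[...,0]-.626,P[...,1]-.266)<.06)&(P[...,2]>.3); q=P[m]; print('handle',len(q),q.mean(0),q.min(0),q.max(0),axis(q)[1])
b=(H[...,1]<40)&(H[...,2]>150)&(abs(P[...,2])<.03)&box(c,155,245,165,280); q=P[b]; print('bed',cv2.minAreaRect((q[:,:2]*1000).astype(np.float32)))
cv2.imwrite('pics/t7.png',cv2.resize(c['color'][120:250,130:440,::-1],None,fx=2.58,fy=2.58))
d=snap('side');np.savez('side7.npz',**d);cv2.imwrite('pics/s7.png',cv2.resize(d['color'][40:280,200:480,::-1],None,fx=2.4,fy=2.4))
go(.62,.266,.4,0)
E
```

```text
time_s: 38.08
eef_pos: [0.5613, -0.3787, 0.1012]
eef_rot: [-0.0, 0.999, -0.036, -0.0]
wrist_force: [-0.5, -0.4, -0.5]
opening: 0.492
grasp_force: 0.0
time_s: 39.83
eef_pos: [0.4772, 0.0269, 0.2522]
eef_rot: [0.0, 1.0, -0.001, 0.001]
wrist_force: [-0.5, -0.7, -0.0]
opening: 0.93
grasp_force: 0.0
blue 193 rack frame mean [-0.006  -0.1436  0.012 ] x ext -0.05588404055030626 0.04313261361151315
green 271 rack frame mean [-0.0039 -0.0719  0.0128] x ext -0.05978592790807053 0.0519924585019826
red 274 rack frame mean [-0.0024  0.0024  0.0072] x ext -0.07077072800222432 0.06903819584762301
orange 185 rack frame mean [-0.0073  0.0001  0.0126] x ext -0.055006712837650726 0.04037509880355578
handle 142 [0.6259 0.264  0.331 ] [0.6187 0.2348 0.3018] [0.633  0.292  0.3471] [0.0532 0.9986]
bed ((521.552734375, 268.87445068359375), (320.1761169433594, 282.6669006347656), 88.32345581054688)
shift [ 0.712 -1.199 -0.741] twist -0.002 | now [0.4769 0.0267 0.2518] psi -0.003 F [-0.9  0.9 -0.9] open 0.936
```

View pics/t7.png

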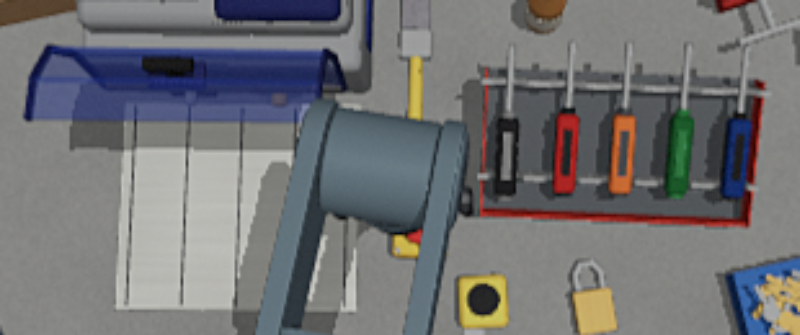

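View pics/s7.png

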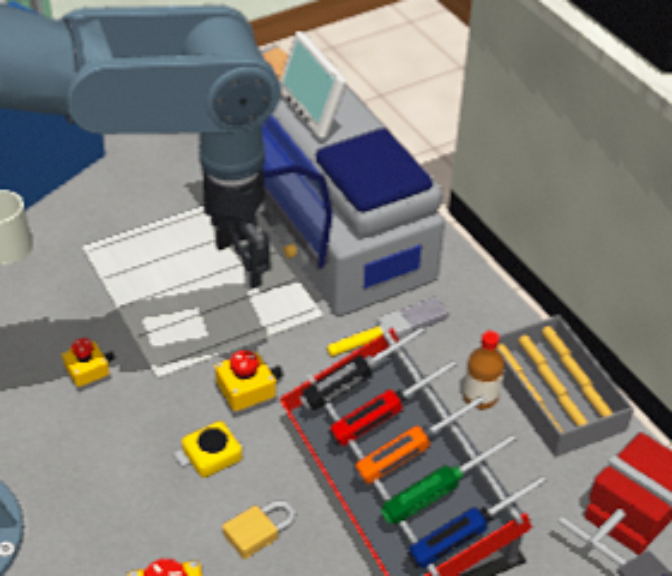

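All four are in lanes 0–3 with the black one in lane 4, and the bed is clear. Next is the guard handle, the black bar at (167,65) in the crop, near (0.626, 0.264, 0.333).

```bash
python3 -m handwheel '[[[0,0,-0.25,0],[0,0,-0.5,0],[0,-0.3,-0.8,0.02],[0,-0.6,-0.84,0.022],[0,-0.9,-0.84,0.022],[0,-1,-0.84,0.022],[0,-1,-0.84,0.022]]]' 85 ; python3 -c "
from h import *
go(.6255,.2645,.40,-.035)"
```

```text
time_s: 40.8
eef_pos: [0.4769, 0.2289, 0.4193]
eef_rot: [-0.0, 1.0, -0.016, -0.0]
wrist_force: [0.2, -0.5, -1.0]
opening: 0.995
grasp_force: 0.0
shift [ 0.737 -0.202  0.096] twist 0.002 | now [0.4769 0.2289 0.4193] psi -0.033 F [ 0.2 -0.5 -1. ] open 0.995
```

```bash
python3 -m handwheel '[[[0.2,-0.1,0,0],[0.4,-0.19,0,0],[0.6,-0.19,0,0],[0.73,-0.19,0,0],[0.735,-0.19,0,0],[0.735,-0.19,0,0]]]' 85 ; python3 - <<'E'
from h import *
np.set_printoptions(precision=4,suppress=True)
d=snap('side'); P=pts(d); cv2.imwrite('pics/s8.png',cv2.resize(d['color'][40:200,200:400,::-1],None,fx=3.5,fy=3.5))
m=(d['color'].max(-1)<60)&(abs(P[...,0]-.626)<.03)&(abs(P[...,1]-.264)<.05)&(P[...,2]>.3)&(P[...,2]<.36); q=P[m]
if len(q): print(len(q),q.mean(0),q.min(0),q.max(0))
go(.6255,.2645,.33,-.035)
E
```

```text
time_s: 41.55
eef_pos: [0.6249, 0.2595, 0.4194]
eef_rot: [0.0, 1.0, -0.018, -0.0]
wrist_force: [-0.0, 0.6, -0.7]
opening: 0.998
grasp_force: 0.0
72 [0.6221 0.2577 0.3254] [0.6167 0.2315 0.3017] [0.6288 0.2889 0.3446]
shift [ 0.004 -0.023  0.449] twist -0.0 | now [0.6245 0.26   0.4198] psi -0.036 F [0.  0.1 0.5] open 0.992
```

View pics/s8.png

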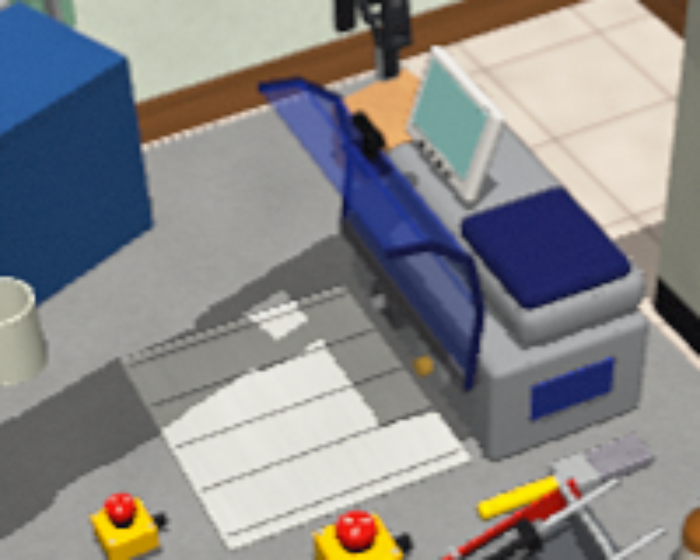

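```bash
python3 -m handwheel '[[[0,-0.02,0.2,0],[0,-0.02,0.35,0],[0,-0.02,0.43,0],[0,-0.02,0.466,0],[0,-0.02,0.466,0]]]' 85 ;python3 -m handwheel '[[[0,0,0,0],[0,0,0,0],[0,0,0,0],[0,0,0,0]]]' 30; python3 - <<'E'
from h import *
# arc shares relative to the present pose, handle at theta0
t0=1.545; r=.238
f=lambda t: r*np.array([-np.cos(t-.126),np.sin(t-.126)])
for t in np.append(np.arange(1.45,0,-.1),[0,-.02]):
    d=(f(t)-f(t0))/.2; print(round(t,2),np.round([d[0],-d[1]],3))
go(.6255,.2645,.327,-.035)
E
```

```text
time_s: 42.22
eef_pos: [0.6252, 0.2649, 0.3271]
eef_rot: [-0.0, 1.0, -0.017, 0.001]
wrist_force: [0.6, -1.2, 0.0]
opening: 0.993
grasp_force: 0.0
time_s: 42.72
eef_pos: [0.6257, 0.2644, 0.3278]
eef_rot: [0.0, 1.0, -0.018, 0.001]
wrist_force: [-1.0, -2.0, 5.7]
opening: 0.568
grasp_force: 65.0
1.45 [-0.111  0.022]
1.35 [-0.225  0.057]
1.25 [-0.334  0.103]
1.15 [-0.439  0.16 ]
1.05 [-0.537  0.227]
0.95 [-0.628  0.303]
0.85 [-0.712  0.388]
0.75 [-0.786  0.481]
0.65 [-0.85   0.581]
0.55 [-0.905  0.687]
0.45 [-0.948  0.797]
0.35 [-0.98   0.912]
0.25 [-1.001  1.029]
0.15 [-1.01   1.148]
0.05 [-1.007  1.267]
0.0 [-1.001  1.326]
-0.02 [-0.997  1.349]
shift [-0.001 -0.     0.004] twist -0.0 | now [0.6257 0.2644 0.3278] psi -0.035 F [-1.  -2.   5.7] open 0.568
```

Gripped (opening 48 mm). Following the arc down in two stages.

```bash
python3 -m handwheel '[[[-0.055,0,0.01,0],[-0.111,0,0.022,0],[-0.17,0,0.04,0],[-0.225,0,0.057,0],[-0.28,0,0.08,0],[-0.334,0,0.103,0],[-0.387,0,0.13,0],[-0.439,0,0.16,0],[-0.439,0,0.16,0]]]' 30; python3 - <<'E'
from h import *
t0=1.15; r=.238
f=lambda t: r*np.array([-np.cos(t-.126),np.sin(t-.126)])
for t in np.append(np.arange(1.05,0,-.1),[0,-.02,-.04]):
    d=(f(t)-f(t0))/.2; print(round(t,2),np.round([d[0],-d[1]],3))
E
```

```text
time_s: 43.85
eef_pos: [0.537, 0.2679, 0.2968]
eef_rot: [-0.0, 1.0, -0.017, 0.001]
wrist_force: [-7.2, -3.0, 8.3]
opening: 0.564
grasp_force: 66.7
1.05 [-0.098  0.067]
0.95 [-0.19   0.143]
0.85 [-0.273  0.228]
0.75 [-0.347  0.321]
0.65 [-0.412  0.421]
0.55 [-0.466  0.527]
0.45 [-0.509  0.638]
0.35 [-0.542  0.752]
0.25 [-0.562  0.869]
0.15 [-0.571  0.988]
0.05 [-0.568  1.107]
0.0 [-0.562  1.166]
-0.02 [-0.559  1.19 ]
-0.04 [-0.555  1.213]
```

```bash
python3 -m handwheel '[[[-0.05,0,0.033,0],[-0.098,0,0.067,0],[-0.145,0,0.105,0],[-0.19,0,0.143,0],[-0.232,0,0.185,0],[-0.273,0,0.228,0],[-0.31,0,0.274,0],[-0.347,0,0.321,0],[-0.38,0,0.37,0],[-0.412,0,0.421,0]]]' 30;python3 -m handwheel '[[[-0.027,0,0.053,0],[-0.054,0,0.106,0],[-0.075,0,0.16,0],[-0.097,0,0.217,0],[-0.114,0,0.274,0],[-0.13,0,0.331,0],[-0.14,0,0.39,0],[-0.15,0,0.448,0],[-0.15,0,0.448,0]]]' 30; python3 - <<'E'
from h import *
go(.6615-.236*np.cos(.035),.264+.236*np.sin(.035),.07-.007,-.035)
c=snap('side'); cv2.imwrite('pics/s9.png',cv2.resize(c['color'][60:220,200:400,::-1],None,fx=3.5,fy=3.5))
E
```

```text
time_s: 45.1
eef_pos: [0.4538, 0.271, 0.2111]
eef_rot: [-0.0, 1.0, -0.017, -0.001]
wrist_force: [-10.2, -2.6, 10.7]
opening: 0.569
grasp_force: 76.5
time_s: 46.22
eef_pos: [0.4237, 0.2721, 0.1195]
eef_rot: [-0.0, 1.0, -0.017, -0.001]
wrist_force: [-3.0, 2.2, -2.4]
opening: 0.57
grasp_force: 79.6
shift [ 0.01  -0.001  0.282] twist 0.0 | now [0.4237 0.2721 0.1195] psi -0.034 F [-3.   2.2 -2.4] open 0.57
```

View pics/s9.png

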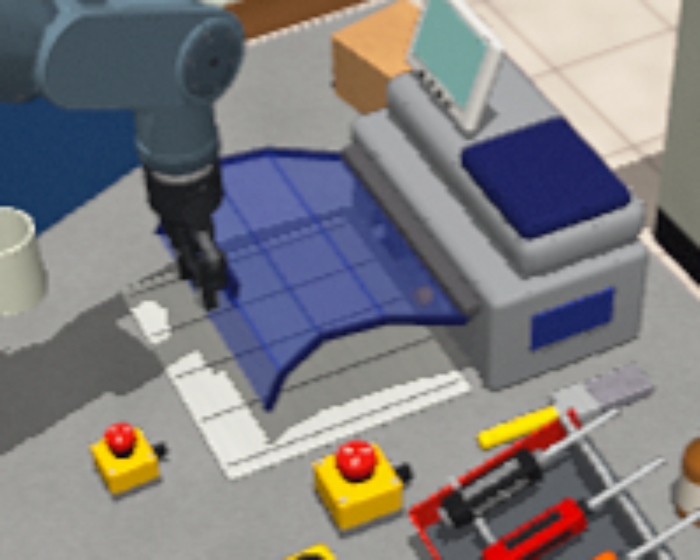

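```bash
python3 -m handwheel '[[[-0.005,0,0.06,0],[-0.008,0,0.119,0],[-0.007,0,0.18,0],[-0.005,0,0.238,0],[0,0,0.27,0],[0,0,0.285,0],[0,0,0.295,0],[0,0,0.305,0],[0,0,0.305,0]]]' 30
```

```text
time_s: 47.4
eef_pos: [0.4244, 0.2721, 0.0596]
eef_rot: [-0.0, 1.0, -0.017, -0.001]
wrist_force: [-5.4, 2.0, -0.3]
opening: 0.569
grasp_force: 80.4
```

```bash
python3 -m handwheel '[[[0,0,0.01,0],[0,0,0.02,0],[0,0,0.03,0],[0,0,0.03,0]]]' 30; python3 - <<'E'
from h import *
np.set_printoptions(precision=4,suppress=True)
c=snap('side');P=pts(c);H=hsv(c); cv2.imwrite('pics/s10.png',cv2.resize(c['color'][100:220,220:370,::-1],None,fx=4.5,fy=4.5))
E
```

```text
time_s: 47.9
eef_pos: [0.4251, 0.2721, 0.0541]
eef_rot: [-0.0, 1.0, -0.017, -0.0]
wrist_force: [-5.5, 1.6, 6.7]
opening: 0.569
grasp_force: 80.8
```

View pics/s10.png

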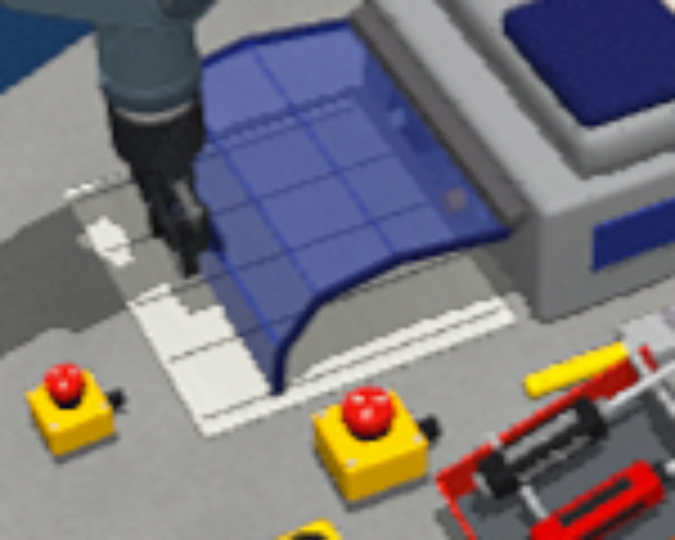

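```bash
python3 -m handwheel '[[[0,0,0.01,0],[0,0,0.02,0],[0,0,0.03,0],[0,0,0.03,0]]]' 30; python3 -m handwheel '[[[0,0,0.01,0],[0,0,0.02,0],[0,0,0.02,0],[0,0,0.02,0]]]' 30
```

```text
time_s: 48.45
eef_pos: [0.4259, 0.2722, 0.053]
eef_rot: [0.0, 1.0, -0.017, 0.0]
wrist_force: [-24.9, -10.0, 56.3]
opening: 0.572
grasp_force: 86.9
time_s: 48.95
eef_pos: [0.426, 0.2722, 0.0527]
eef_rot: [0.001, 1.0, -0.017, -0.0]
wrist_force: [-40.9, -16.0, 96.0]
opening: 0.57
grasp_force: 90.5
```

The guard is on its stop. Easing off, releasing and rising.

```bash
python3 -m handwheel '[[[0,0,-0.03,0],[0,0,-0.045,0],[0,0,-0.045,0]]]' 30; python3 -m handwheel '[[[0,0,0,0],[0,0,0,0],[0,0,0,0],[0,0,0,0]]]' 85; python3 -m handwheel '[[[0,0,-0.15,0],[0,0,-0.35,0],[0,0,-0.6,0],[0.1,0.3,-0.8,0],[0.2,0.6,-0.8,0],[0.25,0.9,-0.8,0],[0.25,0.95,-0.8,0],[0.25,0.95,-0.8,0]]]' 85; python3 - <<'E'
from h import *
np.set_printoptions(precision=4,suppress=True)
c=snap('top');P=pts(c);H=hsv(c)
m=(H[...,2]<60)&(abs(P[...,0]-.425)<.06)&(abs(P[...,1]-.272)<.05)&(P[...,2]>.05)&(P[...,2]<.13); q=P[m]; print('handle',len(q),q.mean(0),q[:,2].max())
m=mask(H,(100,80,20),(130,255,255))&(abs(P[...,0]-.54)<.12)&(abs(P[...,1]-.27)<.14); q=P[m];print('guard z',np.percentile(q[:,2],[1,50,99]))
go(.477,.0215,.2,.4)
E
```

```text
time_s: 49.32
eef_pos: [0.4258, 0.2721, 0.0534]
eef_rot: [-0.0, 1.0, -0.018, 0.001]
wrist_force: [-5.9, 0.7, 11.3]
opening: 0.568
grasp_force: 82.7
time_s: 49.82
eef_pos: [0.4251, 0.2717, 0.0523]
eef_rot: [0.0, 1.0, -0.017, -0.0]
wrist_force: [0.0, -0.1, 0.2]
opening: 0.995
grasp_force: 0.0
time_s: 50.82
eef_pos: [0.4686, 0.0788, 0.2125]
eef_rot: [0.0, 1.0, -0.019, 0.0]
wrist_force: [-0.0, 0.2, 0.1]
opening: 0.996
grasp_force: 0.0
handle 49 [0.4344 0.2794 0.075 ] 0.08054746226233322
guard z [0.0577 0.1068 0.1178]
shift [0.053 0.29  0.062] twist -0.291 | now [0.4685 0.0799 0.2124] psi -0.036 F [-0.4  0.6  0.3] open 0.997
```

```bash
python3 -m handwheel '[[[0.03,0.15,0.06,-0.1],[0.05,0.29,0.06,-0.2],[0.05,0.29,0.2,-0.22],[0.05,0.29,0.3,-0.22],[0.05,0.29,0.3,-0.22]]]' 85;python3 -c "
from h import *
go(.477,.0215,.067,.3)"
```

```text
time_s: 51.5
eef_pos: [0.475, 0.0233, 0.1509]
eef_rot: [-0.001, 0.989, 0.148, -0.002]
wrist_force: [-0.6, -0.7, 0.3]
opening: 0.997
grasp_force: 0.0
shift [0.008 0.013 0.42 ] twist -0.002 | now [0.475  0.0233 0.1509] psi 0.297 F [-0.6 -0.7  0.3] open 0.997
```

```bash
python3 -m handwheel '[[[0.005,0.01,0.15,0],[0.005,0.01,0.3,0],[0.005,0.01,0.38,0],[0.005,0.01,0.415,0],[0.005,0.01,0.415,0]]]' 85; python3 -m handwheel '[[[0,0,0,0],[0,0,0,0],[0,0,0,0],[0,0,0,0]]]' 20; python3 -m handwheel '[[[0,0,0,0.1],[0,0,0,0.2],[0,0,0,0.3],[0,0,0,0.4],[0,0,0,0.5],[0,0,0,0.57],[0,0,0,0.57]]]' 20;python3 -c "
from h import *
go(.477,.0215,.067,-.6)"
```

```text
time_s: 52.12
eef_pos: [0.4783, 0.0204, 0.0699]
eef_rot: [0.0, 0.989, 0.147, 0.0]
wrist_force: [-0.0, -0.2, -0.9]
opening: 0.993
grasp_force: 0.0
time_s: 52.62
eef_pos: [0.4772, 0.0233, 0.0698]
eef_rot: [-0.003, 0.989, 0.147, -0.0]
wrist_force: [-2.7, 15.3, 6.3]
opening: 0.436
grasp_force: 59.4
time_s: 53.5
eef_pos: [0.4769, 0.023, 0.0697]
eef_rot: [-0.002, 0.961, -0.277, -0.002]
wrist_force: [-2.9, 14.5, 5.6]
opening: 0.437
grasp_force: 59.4
shift [0.005 0.006 0.013] twist 0.026 | now [0.4769 0.023  0.0697] psi -0.561 F [-2.9 14.5  5.6] open 0.437
```

Turned 0.86 rad while gripping. Release, rise and retreat, then check.

```bash
python3 -m handwheel '[[[0,0,0,0],[0,0,0,0],[0,0,0,0],[0,0,0,0]]]' 85; python3 -m handwheel '[[[0,0,-0.15,0],[0,0,-0.4,0],[0,0,-0.7,0],[-0.3,0,-0.9,0],[-0.6,0,-0.9,0],[-0.9,0,-0.9,0],[-0.9,0,-0.9,0]]]' 85; python3 - <<'E'
from h import *
np.set_printoptions(precision=4,suppress=True)
c=snap('top');P=pts(c);H=hsv(c); cv2.imwrite('pics/t11.png',cv2.resize(c['color'][110:260,130:440,::-1],None,fx=2.5,fy=2.5))
red=mask(H,(0,150,60),(6,255,255))|mask(H,(174,150,60),(180,255,255))
p=P[red&(np.hypot(P[...,0]-.477,P[...,1]-.022)<.018)]; print('top',len(p),np.median(p,0) if len(p) else '')
d=snap('side');Q=pts(d);G=hsv(d);red=mask(G,(0,150,60),(6,255,255))|mask(G,(174,150,60),(180,255,255))
p=Q[red&(np.hypot(Q[...,0]-.477,Q[...,1]-.022)<.022)]; print('side',len(p),p[:,2].max() if len(p) else '')
a=-.07; O=np.array([.5707,-.2356,.095]); s=np.radians(20)
X=np.array([np.cos(a)*np.cos(s),np.sin(a)*np.cos(s),np.sin(s)]);Y=np.array([-np.sin(a),np.cos(a),0]);M=np.c_[X,Y,np.cross(X,Y)]
q=(P-O)@M
for k in RANGES:
    for l in (-144,-72,0,72):
        m=mask(H,*RANGES[k])&(abs(q[...,0])<.08)&(abs(q[...,1]-l/1000)<.025)&(abs(q[...,2]-.01)<.012)
        if m.sum()>60: print(k,l,m.sum(),q[m].mean(0))
print(ctrl.get_obs()['time_s'],ctrl.get_obs()['eef_pos'])
E
```

```text
time_s: 54.0
eef_pos: [0.478, 0.02, 0.0695]
eef_rot: [0.0, 0.961, -0.276, 0.0]
wrist_force: [-1.5, -0.6, -0.5]
opening: 0.994
grasp_force: 0.0
time_s: 54.88
eef_pos: [0.323, 0.1172, 0.2495]
eef_rot: [-0.0, 0.962, -0.275, 0.0]
wrist_force: [0.4, 0.2, 0.7]
opening: 0.994
grasp_force: 0.0
top 68 [0.4778 0.0238 0.0825]
side 86 0.0894629907371749
blue -144 191 [-0.0063 -0.1432  0.0128]
green -72 271 [-0.0036 -0.072   0.0126]
red 72 194 [-0.009   0.0712  0.0131]
orange 0 184 [-0.0077  0.0003  0.0129]
54.975 [0.3255 0.116  0.2499]
```

View pics/t11.png

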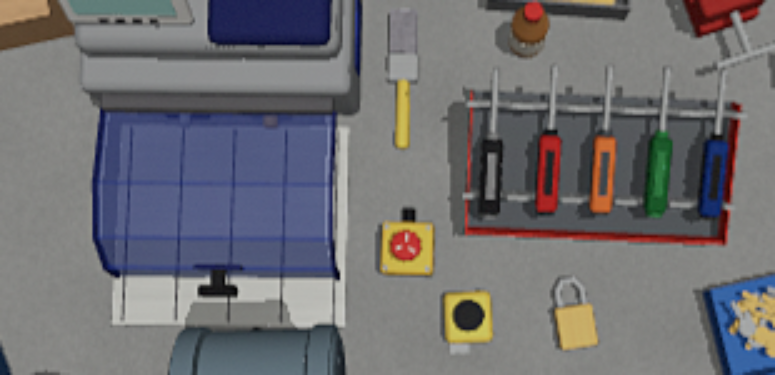

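The button is up again (top at 82 mm). The guard is down with its T-handle at (218,285), and all five drivers lie in their lanes. Handing in.

```bash
python3 -c "
from bench import ctrl
print(ctrl.hand_in())"
```

```text
the job is handed in; nothing more can be done
None
```

I handed the job in at about 55 s with the stop pressed and latched first, all four drivers in lanes 0–3 beside the parked one in lane 4, the guard lowered onto its stop, and the emergency stop twisted back up; the last pictures agree, but the hand-in returned no verdict.

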